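# Lock the wings of a batch of idler pulleys in the keeper fixture

### The job

Stand every idler pulley on the mat upright in a nest of the fixture with its ear pointing straight back, and swing the keeper fully home so that its prongs catch the ears and the pulleys can no longer spin. With the keeper home turn each wing clockwise to its stop, where it lines up with the ear; then swing the keeper up again out of the way, leave it standing open, and stand the finished pulleys upright in the tray. Leave the other things on the table alone.

Things in the scene. Friction and masses are not known exactly. Their poses are not given: they have to be found in the camera images.
- fixture: Plywood fixture, fixed: base plate x -55..+90, y +-150, 20 mm thick. Origin on the underside below the middle nest; +x points to the back edge with the keeper's hinge, z up. Three nests in a row along y, 90 mm apart. Hinge posts, 56 mm above the table, at x +72, y -143, -45, +45; two catch cheeks, 54 mm high, at x -43, y +135, for the keeper's lever.
- nest_1 (a point): Nest 1 at fixture y = -90 mm: centre of its seat, 20 mm above the table; axes as the fixture's. Round rim 6 mm high round the seat, inner diameter 45 mm, outer 51: the 40 mm foot of an idler stands in it loosely and can spin.
- nest_2 (a point): Nest 2 at fixture y = 0 mm: centre of its seat, 20 mm above the table; axes as the fixture's. Round rim 6 mm high round the seat, inner diameter 45 mm, outer 51: the 40 mm foot of an idler stands in it loosely and can spin.
- nest_3 (a point): Nest 3 at fixture y = 90 mm: centre of its seat, 20 mm above the table; axes as the fixture's. Round rim 6 mm high round the seat, inner diameter 45 mm, outer 51: the 40 mm foot of an idler stands in it loosely and can spin.
- keeper (a joint): Angle of the steel keeper bar (276 mm long, along the fixture's back): 0 = home, level, lever down in the catch; grows as it is lifted up and back, stop at 1.9. Stiff (0.2 N m), stays where left. At each nest two prongs point down when home, at x +35..47 mm from the nest's centre, either side of the line straight back, 22 mm gap between. Home: prong tips 26, bar top 53 mm above the table.
- keeper_handle (a point): Middle of the black grip on the keeper's lever: round bar 14 mm thick along the fixture's y, sticking out sideways beyond the fixture, free to grip 20 mm either way from this point. 125 mm from the hinge axis; 48 mm above the table when home. Axes turn with the keeper, equal to the fixture's when home.
- keeper_hinge (a point): Point of the hinge axis (parallel to the fixture's y) beside the handle: fixture x +72, y +168 mm, 48 mm above the table; axes as the fixture's. At keeper angle q the handle is 125*cos(q) mm in front of it (fixture -x) and 125*sin(q) mm above it.
- tray: Plywood tray with a low lip, fixed to the table: inside 292 mm (x) by 122 mm (y); floor 6 mm and lip 12 mm above the table. Origin at the centre of the underside.
- mat: Flat cork mat, fixed, 300 mm (x) by 150 mm (y), 2 mm thick, on which the idlers stand at the start. Origin at the centre of its underside.
- idler_1: Idler pulley, about 140 g, may be absent. Origin at the centre of its underside, z up. Steel foot 40 mm wide (30 at its bevelled bottom), 8 mm high; grey grooved pulley 50 mm wide, 8 to 32 mm high; steel ear 8 mm wide along +x to 46 mm from the axis, 10 to 20 mm high; on top a black wing 36 mm long, 10 thick, 40 to 62 mm high. Unless its ear is caught, the idler just spins with its wing.
- wing_1 (a joint): Angle of the wing on idler_1 relative to the pulley: 0 = unlocked, wing 70 degrees (1.22 rad) anticlockwise of the ear's line; grows as the wing is turned clockwise seen from above, to the stop at 1.22 = locked, wing in line with the ear. Stiff: takes 0.10 N m, stays where left. Starts between 0 and 0.15.
- idler_2: Idler pulley, about 140 g, may be absent. Origin at the centre of its underside, z up. Steel foot 40 mm wide (30 at its bevelled bottom), 8 mm high; grey grooved pulley 50 mm wide, 8 to 32 mm high; steel ear 8 mm wide along +x to 46 mm from the axis, 10 to 20 mm high; on top a black wing 36 mm long, 10 thick, 40 to 62 mm high. Unless its ear is caught, the idler just spins with its wing.
- wing_2 (a joint): Angle of the wing on idler_2 relative to the pulley: 0 = unlocked, wing 70 degrees (1.22 rad) anticlockwise of the ear's line; grows as the wing is turned clockwise seen from above, to the stop at 1.22 = locked, wing in line with the ear. Stiff: takes 0.10 N m, stays where left. Starts between 0 and 0.15.
- idler_3: Idler pulley, about 140 g, may be absent. Origin at the centre of its underside, z up. Steel foot 40 mm wide (30 at its bevelled bottom), 8 mm high; grey grooved pulley 50 mm wide, 8 to 32 mm high; steel ear 8 mm wide along +x to 46 mm from the axis, 10 to 20 mm high; on top a black wing 36 mm long, 10 thick, 40 to 62 mm high. Unless its ear is caught, the idler just spins with its wing.
- wing_3 (a joint): Angle of the wing on idler_3 relative to the pulley: 0 = unlocked, wing 70 degrees (1.22 rad) anticlockwise of the ear's line; grows as the wing is turned clockwise seen from above, to the stop at 1.22 = locked, wing in line with the ear. Stiff: takes 0.10 N m, stays where left. Starts between 0 and 0.15.
- jar_nuts: Bystander: screw-top jar 52 mm wide, 50 mm high, loose; leave it alone. Origin at the centre of its underside.
- eraser: Bystander: eraser 38x41x12 mm, loose; leave it alone. Origin at the centre of its underside.
- tape_roll_2: Bystander: black roll of tape 64 mm wide, 19 mm high, loose; leave it alone. Origin at the centre of its underside.
- jar_sand: Bystander: small screw-top jar 37 mm wide, 55 mm high, loose; leave it alone. Origin at the centre of its underside.
- wood_block_1: Bystander: pine offcut 58x69x30 mm, loose; leave it alone. Origin at the centre of its underside.
Things that resemble listed ones, but are neither listed nor needed, are in the scene too. What is shaped like the idler_1 but purple is not meant. Leave any blue look-alike of the idler_2 alone.

How it is judged:
On the way, in this order (a step that is already met when the one before it is completed fails the run):
1. every idler present stands upright in a nest ((distance between idler_1 and nest_1 below 0.005 m or distance between idler_1 and nest_2 below 0.005 m or distance between idler_1 and nest_3 below 0.005 m) and angle between each of idler_1, idler_2, idler_3's own z axis and vertical below 0.1 rad and (distance between idler_2 and nest_1 below 0.005 m or distance between idler_2 and nest_2 below 0.005 m or distance between idler_2 and nest_3 below 0.005 m) and (distance between idler_3 and nest_1 below 0.005 m or distance between idler_3 and nest_2 below 0.005 m or distance between idler_3 and nest_3 below 0.005 m) and value of joint keeper above 0.5 rad), for 0.2 s.
2. the keeper is fully home over the loaded idlers ((distance between idler_1 and nest_1 below 0.005 m or distance between idler_1 and nest_2 below 0.005 m or distance between idler_1 and nest_3 below 0.005 m) and angle between each of idler_1, idler_2, idler_3's own z axis and vertical below 0.1 rad and (distance between idler_2 and nest_1 below 0.005 m or distance between idler_2 and nest_2 below 0.005 m or distance between idler_2 and nest_3 below 0.005 m) and (distance between idler_3 and nest_1 below 0.005 m or distance between idler_3 and nest_2 below 0.005 m or distance between idler_3 and nest_3 below 0.005 m) and value of joint keeper below 0.07 rad), for 0.2 s.
3. with the keeper home, every wing is turned to its stop (value of joint each of wing_1, wing_2, wing_3 above 1.05 rad and value of joint keeper below 0.07 rad), for 0.2 s.
4. the keeper is swung up again (value of joint keeper above 1.2 rad), for 0.2 s.
At the end, for the whole second after the job is handed in: Every idler present stands upright (0.12 rad) and still on the tray's floor, its axis within 135 mm (x) and 50 mm (y) of the tray's centre, wing above 1.05 rad; keeper above 1.2 rad. On the way: keeper home is below 0.07 rad, in a nest is within 5 mm of its seat (x of idler_1 in the frame of tray between -0.135 and 0.135 m and y of idler_1 in the frame of tray between -0.05 and 0.05 m and z of idler_1 in the frame of tray between 0.002 and 0.012 m and angle between each of idler_1, idler_2, idler_3's own z axis and vertical below 0.12 rad and linear speed of each of idler_1, idler_2, idler_3 below 0.02 m/s and x of idler_2 in the frame of tray between -0.135 and 0.135 m and y of idler_2 in the frame of tray between -0.05 and 0.05 m and z of idler_2 in the frame of tray between 0.002 and 0.012 m and x of idler_3 in the frame of tray between -0.135 and 0.135 m and y of idler_3 in the frame of tray between -0.05 and 0.05 m and z of idler_3 in the frame of tray between 0.002 and 0.012 m and value of joint each of wing_1, wing_2, wing_3 above 1.05 rad and value of joint keeper above 1.2 rad); the robot touches nothing.
It fails at once if the jar_nuts is pushed aside by more than 4 cm (distance of jar_nuts from where it was at the start of the episode above 0.04 m).
It fails at once if the eraser is pushed aside by more than 4 cm (distance of eraser from where it was at the start of the episode above 0.04 m).
It fails at once if the tape_roll_2 is pushed aside by more than 4 cm (distance of tape_roll_2 from where it was at the start of the episode above 0.04 m).
It fails at once if the jar_sand is pushed aside by more than 4 cm (distance of jar_sand from where it was at the start of the episode above 0.04 m).
It fails at once if the wood_block_1 is pushed aside by more than 4 cm (distance of wood_block_1 from where it was at the start of the episode above 0.04 m).
Of idler_1, idler_2, idler_3 only 2 to 3 are there at a start; the rules pass over those that are not, and their reading is None.
At some moment in a run one of idler_1, idler_2, idler_3 may be knocked a few centimetres aside while the robot is not near it.
It also fails if it takes over 210 s, if anything falls off the work surface, if the arm or the gripper's body presses on something with over 40 N, if the wrist force passes 120 N, or if a joint passes its speed limit or range.

### The arm

A 6-joint arm with a two-finger parallel gripper is mounted at the origin on a cart in front of the work surface, level with it; the furniture and walls round the work are solid. World frame = base frame: x ahead of the robot, y to its left, z up, the work surface at z = 0. Lengths are in m, angles in rad, forces in N, time in s.
With the tool pointing down it reaches from about 0.325 to 0.9 m from the base axis. Payload 6.1 kg.
Tool frame: the origin (TCP) lies between the finger pads; the fingertips stand 17 mm ahead of it and the grasp point (between the pads) lies 2 mm behind it (tip_reach is the distance from the TCP to the fingertips, in m); z points along the fingers, y is the line along which they close (so a half turn about z gives the same grasp; the last joint's range is limited). The gripper opens to 87 mm and grips with 3 to 60 N. Pads are 19 mm wide; open, the fingers measure 117 mm over their backs; the gripper's body (75 mm by 190 mm) begins 51 mm behind the grasp point.
Start: joints at [1.069, 0.22, 1.526, -0, 1.395, -0.126], TCP at [0.229, 0.581, 0.24] pointing down, gripper open.
Joint ranges: [-2.98, 2.98], [-0.91, 2.08], [0.09, 2.57], [-1.24, 4.39], [0.2, 2.65], [-2.68, 2.68]. Speed limits (rad/s): [2.57, 2.57, 3.01, 3.14, 3.14, 3.14].

### API

Orientations are given as [roll, pitch, yaw] about the fixed x, y, z axes, in that order (R = Rz(yaw) Ry(pitch) Rx(roll)).
In Python, from bench import get_state, read_camera, camera_info, hand_in, tip_reach gives the robot as it stands.
- The arm moves only by the tool move_arm, never from a script. Its argument "series" is a list of rows, each an object with "offset": the shift along the tool's x, y, z in cm, a list of three; "roll": the turn about the tool's z in rad; "claw": the opening, from 0 (shut) to 1 (fully open). In form: [{"offset": [dx, dy, dz], "roll": roll, "claw": claw}, ...]. A call has 1 to 20 rows; each row shifts and turns the commanded pose from where the row before left it, along the tool's axes as they then stand; what a row does not reach is not made up. A row lasts 1/10 s, in which the tool goes at most 50 mm and 8.59 degrees, less where a joint would pass 70% of its speed; a pose out of reach is approached as far as the arm can. A call with a gripper value outside its range is refused whole. The fingers move at their own pace and stop on an object; "squeeze" is the grip in N (left out, the last holds). Time passes only in rows, so rows that do not move let the fingers close. It gives the time, the measured TCP pose, the force, the opening and the grip force at its end, in the units of the state.
- get_state(): the state, without advancing time (a new reading comes with each control period).
- read_camera(name): name is "side" or "top" or "wrist"; returns (picture, depth): 420x560x3 uint8, blue, green, red; 420x560 float32, m along the optical axis (not along the pixel's ray), 0 where there is no reading.
- camera_info(name): a dict with "fx", "fy", "cx", "cy" (pixels), "world_from_camera" (4x4, takes a point from camera to world coordinates). Camera axes: x right, y down, z forward; pixel columns grow to the right and rows downward; lengths in m; the calibration is good to about 2 mm. A picture is of the moment at which its call begins: read the wrist's pose just before it. camera_info takes no time and is no camera call; for the wrist camera it gives the pose at the moment of the call.
- hand_in(): hands the job in; it is judged then, once.
The state is a dict: "time_s": time; "joint_pos": joint angles; "joint_velocities": joint speeds; "joint_torque": joint torques, N m; "tool_pos": TCP position; "orientation": TCP orientation; "ft_force": force on the tool from outside, world axes, zero at the start; "wrist_torque": the same for the moment, N m; "width": finger opening in m; "grasp_force": force on a finger pad.
Only numpy, scipy, OpenCV 4.12 (cv2) and the standard library are available. Lean on these libraries where they do the work, as an engineer would, in place of code of your own. Each camera call takes 0.05 s, during which the arm holds its last target. There are 200 camera calls.

## Working session

There is one attempt and no reset: what is moved stays moved. The work goes in short steps, Python scripts to look and compute and a tool call to move; the robot and the scene stay as the last step left them, time stands still between calls to the robot, and variables do not carry over. Pictures are saved under pics/ and viewed, at most 14 in all, crops included, and the job is handed in when it is done.

Besides the shell and the picture viewer there is one more tool, called after "Emit:" as a command line: name --argument value ..., lists and objects as JSON in quotes. move_arm: Moves the arm, as the interface text tells. Its arguments: {"type":"object","properties":{"series":{"type":"array","items":{"type":"object","properties":{"offset":{"type":"array","items":{"type":"number"}},"roll":{"type":"number"},"claw":{"type":"number"}}}},"squeeze":{"type":"number"}},"required":["series"]}

```bash
mkdir -p pics; ls; cat > h.py <<'E'
import numpy as np, cv2
from bench import *
def ray(name,u,v,z,info=None):
    c=info or camera_info(name);T=np.array(c["world_from_camera"])
    d=T[:3,:3]@np.array([(u-c["cx"])/c["fx"],(v-c["cy"])/c["fy"],1.]);o=T[:3,3]
    return o+d*(z-o[2])/d[2]
def cloud(name,depth,info=None):
    c=info or camera_info(name);T=np.array(c["world_from_camera"])
    v,u=np.mgrid[:420,:560]
    P=np.stack([(u-c["cx"])/c["fx"]*depth,(v-c["cy"])/c["fy"]*depth,depth],-1)
    return P@T[:3,:3].T+T[:3,3]
E
python3 - <<'E'
from h import *
s=get_state();print(s)
for n in("top","side"):
    i,d=read_camera(n);cv2.imwrite(f"pics/{n}0.png",i);np.savez(f"{n}0.npz",i=i,d=d);c=camera_info(n);print(n,c["fx"],np.round(c["world_from_camera"],3).tolist())
E
```

```text
pics
{'time_s': 0.0, 'joint_pos': array([ 1.06892631e+00,  2.21237440e-01,  1.52758870e+00, -8.03806576e-07,
        1.39469015e+00, -1.26117656e-01]), 'joint_velocities': array([-0.00193358, -0.00154517, -0.0011113 ,  0.00118789, -0.0019386 ,
       -0.0016554 ]), 'joint_torque': array([-1.10700176e-05, -4.94610214e+01, -3.87378681e+01,  6.99078734e-02,
        5.71860373e-02, -1.51862241e-04]), 'tool_pos': array([0.2290927 , 0.58088053, 0.23844207]), 'orientation': array([-3.13968420e+00, -2.41176402e-04,  2.76584020e+00]), 'ft_force': array([ 0.59337155,  0.65109447, -0.60089932]), 'wrist_torque': array([-0.012985  ,  0.02887969, -0.0015987 ]), 'grasp_force': 0.0, 'width': 0.08693905923259057}
top 437.2101366870388 [[-0.001, -0.982, 0.188, 0.313], [-1.0, 0.002, 0.004, -0.085], [-0.004, -0.188, -0.982, 1.507], [0.0, 0.0, 0.0, 1.0]]
side 435.39997587184587 [[0.96, -0.115, 0.254, 0.258], [-0.278, -0.455, 0.846, -1.186], [0.018, -0.883, -0.469, 0.66], [0.0, 0.0, 0.0, 1.0]]
```

View pics/top0.png

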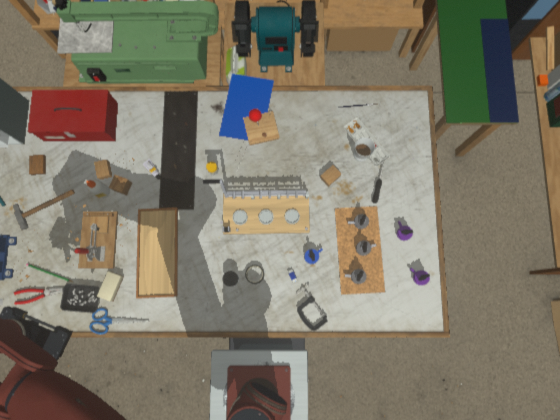

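View pics/side0.png

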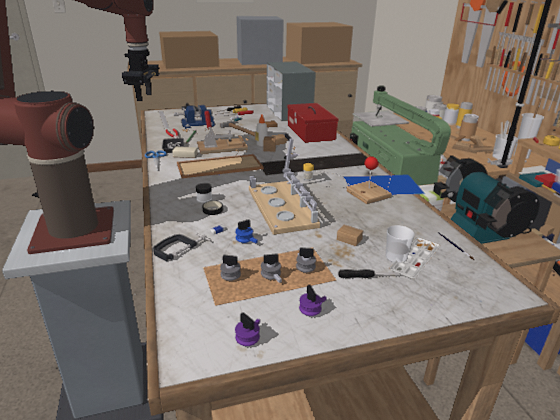

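The top view shows the fixture around (265,212), with nests near (240,216), (266,216) and (292,216) and the keeper standing open behind them. Three grey idlers are on the mat at about (360,217), (363,245) and (358,275). The tray is at (158,252), and the blue and purple look-alikes stand off the mat.

```bash
python3 - <<'E'
from h import *
z=np.load("top0.npz");i,d=z["i"],z["d"];P=cloud("top",d)
print("table z",np.median(P[300:320,180:200,2]))
hsv=cv2.cvtColor(i,cv2.COLOR_BGR2HSV)
def rect(name,m):
    m=cv2.morphologyEx(m.astype(np.uint8),cv2.MORPH_OPEN,np.ones((2,2)))
    cs=cv2.findContours(m,0,2)[0];c=max(cs,key=cv2.contourArea)
    q=np.array([P[p[0][1],p[0][0],:2] for p in c],np.float32)
    q2=P[...,:2][cv2.drawContours(m*0,[c],-1,1,-1)>0]
    print(name,cv2.minAreaRect(q),q2.mean(0))
u,v=np.meshgrid(range(560),range(420))
Z=P[...,2]
rect("fix",(abs(Z-.022)<.008)&(u>215)&(u<315)&(v>170)&(v<240))
rect("mat",(hsv[...,0]<20)&(hsv[...,1]>90)&(u>325)&(u<395)&(v>195)&(v<300))
rect("tray",(hsv[...,0]>10)&(hsv[...,0]<30)&(hsv[...,1]>50)&(u>125)&(u<190)&(v>200)&(v<305))
for c in((335,210),(380,210)):pass
for (a,b) in((360,217),(363,245),(358,275)):
    m=(Z>.035)&(abs(u-a)<16)&(abs(v-b)<14);print(P[m].mean(0),m.sum(),Z[m].max())
for (a,b) in((240,216),(266,216),(292,216)):print(a,ray("top",a,b,.02))
crop=i[150:310,120:440];cv2.imwrite("pics/crop0.png",cv2.resize(crop,None,fx=2.5,fy=2.5,interpolation=2))
s=camera_info("wrist");print(np.round(s["world_from_camera"],3).tolist(),s["fx"])
E
```

```text
table z -0.000823826289129248
fix ((0.4898313283920288, -0.024682968854904175), (0.3537726402282715, 0.3005259335041046), 0.1402832269668579) [ 0.59825432 -0.02516279]
mat ((0.4805699586868286, -0.3466937243938446), (0.2946752905845642, 0.1495383381843567), 2.5029847621917725) [ 0.47674483 -0.34378448]
tray ((0.4758908152580261, 0.35277652740478516), (0.315984308719635, 0.13995453715324402), 2.209218978881836) [0.46982696 0.34873357]
[ 0.56530155 -0.33686316  0.10367622] 81 1.5070972034210117
[ 0.47680951 -0.33788505  0.1164484 ] 87 1.5070972034210117
[ 0.38726156 -0.32439199  0.07693401] 100 1.5070972034210117
240 [0.59803643 0.06858649 0.02      ]
266 [ 0.59784026 -0.02150603  0.02      ]
292 [ 0.5976442  -0.11155329  0.02      ]
[[0.366, 0.898, 0.246, 0.161], [0.931, -0.352, -0.099, 0.608], [-0.002, 0.265, -0.964, 0.383], [0.0, 0.0, 0.0, 1.0]] 289.9510562256203
```

View pics/crop0.png

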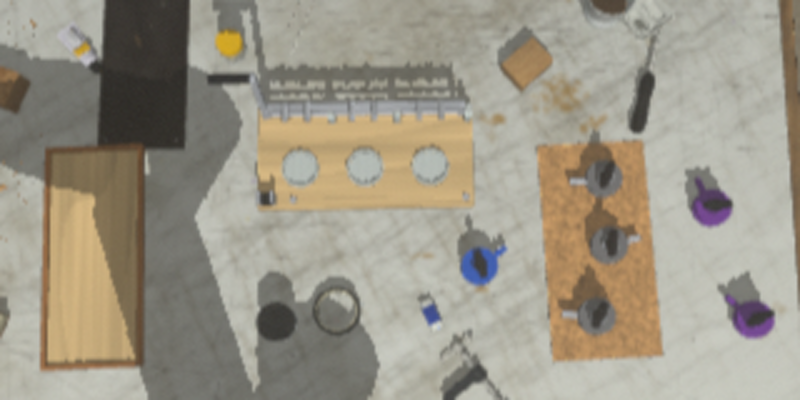

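The crop confirms three grey idlers on the mat at crop pixels (603,175), (608,243) and (597,315), with ears to the left, right and left. The keeper stands open and its handle is near crop (230,78). I'll go over the fixture for a close look.

Emit:
move_arm --series '[{"roll": 0.1494},{"roll": 0.1494},{"roll": 0.1494},{"roll": 0.1494},{"roll": 0.1494},{"roll": 0.1494},{"roll": 0.1494},{"roll": 0.1494}]'

```text
schema error: expected keys offset, roll, claw
```

Emit:
move_arm --series '[{"offset": [-4.6,2.3,0]},{"offset": [-4.6,2.3,0]},{"offset": [-4.6,2.3,0]},{"offset": [-4.6,2.3,0]},{"offset": [-4.6,2.3,0]},{"offset": [-4.6,2.3,0]},{"offset": [-4.6,2.3,0]},{"offset": [-4.6,2.3,0]},{"offset": [-4.6,2.3,0]},{"offset": [-4.6,2.3,0]},{"offset": [-4.6,2.3,0]},{"offset": [-4.6,2.3,0]},{"offset": [-4.6,2.3,0]},{}]'

```text
schema error: expected keys offset, roll, claw
```

```bash
python3 - <<'E'
from h import *
s=get_state();print(s["tool_pos"],s["orientation"])
c=camera_info("wrist");i,d=read_camera("wrist");cv2.imwrite("pics/w1.png",i);np.savez("w1.npz",i=i,d=d,c=c)
E
```

```text
[0.22913113 0.58092108 0.23856776] [-3.13989463e+00 -1.97955909e-04  2.76583301e+00]
```

View pics/w1.png

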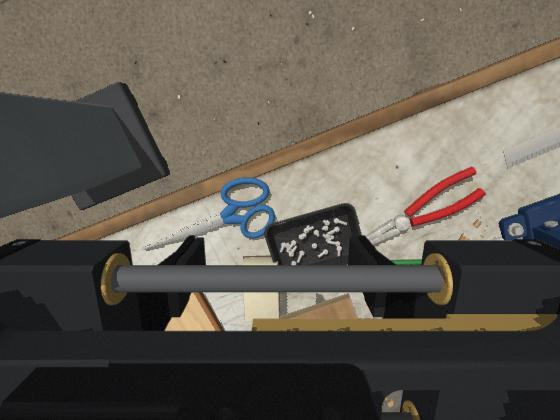

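The schema wants every key. This picture only shows the gripper covering everything below row ~240, so what I want to see has to lie on the tool's +x side. I'll turn the tool to yaw 0.

Emit:
move_arm --series '[{"offset": [0,0,0],"roll": 0.1456,"claw": 0.5},{"offset": [0,0,0],"roll": 0.1456,"claw": 0.5},{"offset": [0,0,0],"roll": 0.1456,"claw": 0.5},{"offset": [0,0,0],"roll": 0.1456,"claw": 0.5},{"offset": [0,0,0],"roll": 0.1456,"claw": 0.5},{"offset": [0,0,0],"roll": 0.1456,"claw": 0.5},{"offset": [0,0,0],"roll": 0.1456,"claw": 0.5},{"offset": [0,0,0],"roll": 0.1456,"claw": 0.5},{"offset": [0,0,0],"roll": 0.1456,"claw": 0.5},{"offset": [0,0,0],"roll": 0.1456,"claw": 0.5},{"offset": [0,0,0],"roll": 0.1456,"claw": 0.5},{"offset": [0,0,0],"roll": 0.1456,"claw": 0.5},{"offset": [0,0,0],"roll": 0.1456,"claw": 0.5},{"offset": [0,0,0],"roll": 0.1456,"claw": 0.5},{"offset": [0,0,0],"roll": 0.1456,"claw": 0.5},{"offset": [0,0,0],"roll": 0.1456,"claw": 0.5},{"offset": [0,0,0],"roll": 0.1456,"claw": 0.5},{"offset": [0,0,0],"roll": 0.1456,"claw": 0.5},{"offset": [0,0,0],"roll": 0.1456,"claw": 0.5}]'

```text
time_s: 2.05
tool_pos: [0.2292, 0.5812, 0.2391]
orientation: [3.141, 0.0, -0.007]
ft_force: [0.2, 0.7, -0.2]
width: 0.0436
grasp_force: 0.0
```

Emit:
move_arm --series '[{"offset": [2,4.5,0],"roll": 0,"claw": 0.5},{"offset": [2,4.5,0],"roll": 0,"claw": 0.5},{"offset": [2,4.5,0],"roll": 0,"claw": 0.5},{"offset": [2,4.5,0],"roll": 0,"claw": 0.5},{"offset": [2,4.5,0],"roll": 0,"claw": 0.5},{"offset": [2,4.5,0],"roll": 0,"claw": 0.5},{"offset": [2,4.5,0],"roll": 0,"claw": 0.5},{"offset": [2,4.5,0],"roll": 0,"claw": 0.5},{"offset": [2,4.5,0],"roll": 0,"claw": 0.5},{"offset": [2,4.5,0],"roll": 0,"claw": 0.5},{"offset": [2,4.5,0],"roll": 0,"claw": 0.5},{"offset": [2,4.5,0],"roll": 0,"claw": 0.5},{"offset": [2,4.5,0],"roll": 0,"claw": 0.5},{"offset": [0,0,0],"roll": 0,"claw": 0.5},{"offset": [0,0,0],"roll": 0,"claw": 0.5}]'

```text
time_s: 3.55
tool_pos: [0.4888, -0.0046, 0.239]
orientation: [-3.141, 0.001, -0.004]
ft_force: [0.2, -0.4, -0.4]
width: 0.0437
grasp_force: 0.0
```

```bash
python3 - <<'E'
from h import *
s=get_state();print(s["tool_pos"],s["orientation"],s["joint_pos"],s["time_s"])
c=camera_info("wrist");i,d=read_camera("wrist");cv2.imwrite("pics/w1.png",i);np.savez("w1.npz",i=i,d=d,c=c)
E
```

```text
[ 0.48883167 -0.0046371   0.23904954] [-3.14097753e+00  1.25868391e-03 -3.55709867e-03] [-1.71238639e-01 -1.09177929e-01  1.87119254e+00  4.03682451e-04
  1.38092175e+00  1.40303872e+00] 3.55
```

View pics/w1.png

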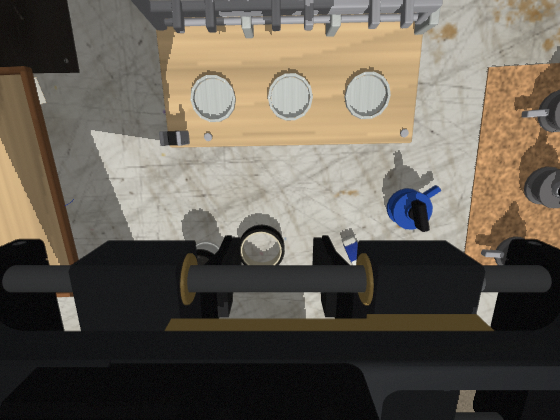

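The wrist view shows the three seats at about (213,97), (290,96) and (367,94). The mat edge is on the right and the blue decoy is at (410,208). I'll locate the nests from here, then move over the mat.

```bash
python3 - <<'E'
from h import *
z=np.load("w1.npz",allow_pickle=True);i,d,c=z["i"],z["d"],z["c"].item()
hsv=cv2.cvtColor(i,cv2.COLOR_BGR2HSV)
m=((hsv[...,1]<60)).astype(np.uint8);m[:60]=0;m[135:]=0;m[:,:175]=0;m[:,410:]=0
P=cloud("w",d,c)
pts=[]
for k in cv2.findContours(m,0,2)[0]:
    if cv2.contourArea(k)>600:
        (u,v),ax,a=cv2.fitEllipse(k);pts.append(ray("w",u,v,.025,c));print(u,v,ax,pts[-1],P[int(v),int(u)])
pts=np.array(pts);print(np.polyfit(pts[:,1],pts[:,0],1))
m=((hsv[...,0]>10)&(hsv[...,0]<28)&(hsv[...,1]>70)).astype(np.uint8);m[:,:165]=0;m[:,425:]=0;m[:20]=0;m[150:]=0
k=max(cv2.findContours(m,0,2)[0],key=cv2.contourArea).reshape(-1,2)
for lo,hi in((220,390),):
    e=[(x,k[k[:,0]==x][:,1].max()) for x in range(lo,hi,5)]
    q=np.array([ray("w",*p,.02,c) for p in e]);f=np.polyfit(q[:,1],q[:,0],1);print("front edge",f)
E
```

```text
212.4938507080078 98.0522232055664 (43.62399673461914, 47.78254699707031) [0.59363601 0.06998554 0.025     ] [0.59424765 0.07181609 0.01896457]
289.818359375 96.33393096923828 (44.089111328125, 46.83479690551758) [ 0.59531134 -0.01982978  0.025     ] [ 0.59618278 -0.01908833  0.01979361]
367.2442321777344 95.03059387207031 (43.61961364746094, 48.74420928955078) [ 0.59653085 -0.1095179   0.025     ] [ 0.59714942 -0.110948    0.01913484]
[-0.01612753  0.59484028]Traceback (most recent call last):
  File "<stdin>", line 14, in <module>
    return umr_maximum(a, axis, None, out, keepdims, initial, where)
ValueError: zero-size array to reduction operation maximum which has no identity
```

Emit:
move_arm --series '[{"offset": [-1.5,4.5,0],"roll": 0,"claw": 0.5},{"offset": [-1.5,4.5,0],"roll": 0,"claw": 0.5},{"offset": [-1.5,4.5,0],"roll": 0,"claw": 0.5},{"offset": [-1.5,4.5,0],"roll": 0,"claw": 0.5},{"offset": [-1.5,4.5,0],"roll": 0,"claw": 0.5},{"offset": [-1.5,4.5,0],"roll": 0,"claw": 0.5},{"offset": [-1.5,4.5,0],"roll": 0,"claw": 0.5},{"offset": [0,0,0],"roll": 0,"claw": 0.5},{"offset": [0,0,0],"roll": 0,"claw": 0.5}]'

```text
time_s: 4.5
tool_pos: [0.384, -0.3178, 0.2393]
orientation: [-3.14, 0.0, -0.001]
ft_force: [-0.0, 1.3, 0.6]
width: 0.0437
grasp_force: 0.0
```

```bash
python3 - <<'E'
from h import *
s=get_state();print(s["tool_pos"],s["orientation"],s["joint_pos"],s["time_s"])
c=camera_info("wrist");i,d=read_camera("wrist");cv2.imwrite("pics/w2.png",i);np.savez("w2.npz",i=i,d=d,c=c)
E
```

```text
[ 0.38397671 -0.3177549   0.23930953] [-3.14041663e+00  1.11061893e-04 -9.55281223e-04] [-8.50131150e-01 -8.54105298e-02  1.84873317e+00  7.06431086e-04
  1.37922631e+00  7.21485687e-01] 4.5
```

View pics/w2.png

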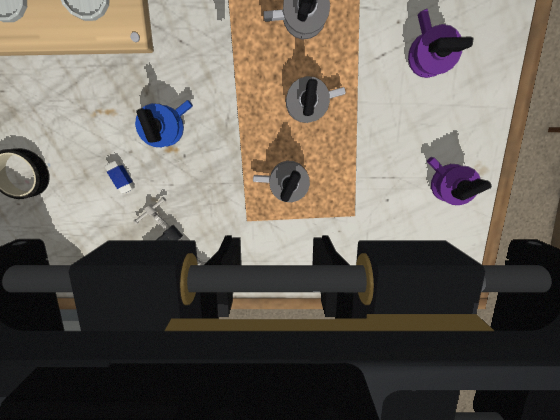

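The three idlers on the mat are at about (305,12), (308,100) and (290,182), with ears left, right and left. Their black wings are clearly visible. I'll use the depth cloud to get the axes, wing angles and ear angles.

```bash
cat >> h.py <<'E'
def idlers(i,d,c,z0,guesses):
    "axis, wing angle (mod 180), ear angle in deg for idlers standing at height z0"
    P=cloud("w",d,c);v,u=np.mgrid[:420,:560];ok=(v<235)&(d>0);out=[]
    for g in guesses:
        r=np.hypot(P[...,0]-g[0],P[...,1]-g[1])
        w=P[ok&(r<.025)&(P[...,2]>z0+.056)&(P[...,2]<z0+.068)]
        (cx,cy),_,_=cv2.minAreaRect(w[:,:2].astype(np.float32))
        x=w[:,:2]-w[:,:2].mean(0);e=np.linalg.eigh(x.T@x)[1][:,1];wa=np.degrees(np.arctan2(e[1],e[0]))%180
        r=np.hypot(P[...,0]-cx,P[...,1]-cy)
        m=ok&(r>.030)&(r<.050)&(P[...,2]>z0+.014)&(P[...,2]<z0+.026)
        q=P[m][:,:2];ea=np.degrees(np.arctan2(q[:,1].mean()-cy,q[:,0].mean()-cx)) if len(q) else None
        out.append((cx,cy,wa,ea));print("axis %.4f %.4f wing %.1f ear %s"%(cx,cy,wa,ea),len(w),len(q),"topz",np.median(w[:,2]))
    return out
E
python3 - <<'E'
from h import *
z=np.load("w2.npz",allow_pickle=True);i,d,c=z["i"],z["d"],z["c"].item()
idlers(i,d,c,.002,[ray("w",u,v,.06,c) for u,v in((305,10),(310,97),(291,184))])
for u,v in((300,12),(306,100),(289,182)):print(ray("w",u,v,.034,c)) 
E
```

```text
axis 0.5686 -0.3442 wing 145.4 ear 79.34392425715184 173 108 topz 0.06262257850651065
axis 0.4865 -0.3525 wing 174.1 ear -75.09206647533343 344 103 topz 0.06290879322907408
axis 0.3909 -0.3326 wing 153.9 ear 85.15017342060018 280 87 topz 0.06289882179838119
[ 0.57342359 -0.34185968  0.034     ]
[ 0.48603148 -0.35060712  0.034     ]
[ 0.39171801 -0.33243743  0.034     ]
```

Wing minus ear comes out near 69° for the two well-seen idlers, as expected. I'll pick the middle one (B) first.

Emit:
move_arm --series '[{"offset": [3.4,1.1,0],"roll": 0.05,"claw": 0.5},{"offset": [3.5,1.3,0],"roll": 0.053,"claw": 0.5},{"offset": [3.1,1.4,0],"roll": 0,"claw": 0.5},{"offset": [0,0,4],"roll": 0,"claw": 0.5},{"offset": [0,0,5],"roll": 0,"claw": 0.5},{"offset": [0,0,4],"roll": 0,"claw": 0.5},{"offset": [0,0,3],"roll": 0,"claw": 0.5},{"offset": [0,0,2.5],"roll": 0,"claw": 0.5},{"offset": [0,0,0],"roll": 0,"claw": 0.5},{"offset": [0,0,0],"roll": 0,"claw": 0.5}]' --squeeze 25

```text
time_s: 5.55
tool_pos: [0.4826, -0.3588, 0.0542]
orientation: [-3.141, 0.001, -0.1]
ft_force: [0.9, -1.2, -0.0]
width: 0.0435
grasp_force: 0.0
```

Emit:
move_arm --series '[{"offset": [0.32,-0.67,0],"roll": 0,"claw": 0.5},{"offset": [0,0,0],"roll": 0,"claw": 0.3},{"offset": [0,0,0],"roll": 0,"claw": 0.1},{"offset": [0,0,0],"roll": 0,"claw": 0},{"offset": [0,0,0],"roll": 0,"claw": 0},{"offset": [0,0,0],"roll": 0,"claw": 0}]' --squeeze 25

```text
time_s: 6.15
tool_pos: [0.4853, -0.3554, 0.0546]
orientation: [-3.142, 0.0, -0.104]
ft_force: [-0.0, -0.3, 0.8]
width: 0.0113
grasp_force: 0.2
```

```bash
cat >> h.py <<'E'
def go(x,y,z,yawdeg=None):
    "world target -> move in tool axes: translate first (cm), then roll (rad)"
    s=get_state();p=s["tool_pos"];a=s["orientation"][2]
    e=np.array([x,y,z])-p
    print("now",np.round(p,4),"yaw %.1f"%np.degrees(a),"t",s["time_s"],"w %.4f"%s["width"])
    print("offset cm",np.round(100*np.array([np.cos(a)*e[0]+np.sin(a)*e[1],np.sin(a)*e[0]-np.cos(a)*e[1],-e[2]]),2))
    if yawdeg is not None:
        r=-((yawdeg-np.degrees(a)+180)%360-180) if abs(yawdeg-np.degrees(a))>180 else -(yawdeg-np.degrees(a))
        print("roll",np.radians(r),"rows",abs(r)/8.5)
E
python3 - <<'E'
from h import *
go(.595,-.020,.2,70.0)
E
```

```text
now [ 0.4853 -0.3554  0.0546] yaw -6.0 t 6.15 w 0.0113
offset cm [  7.43 -34.5  -14.54]
roll -1.3257333619739973 rows 8.936344282447
```

Emit:
move_arm --series '[{"offset": [0,0,0],"roll": 0,"claw": 0},{"offset": [0,0,0],"roll": 0,"claw": 0},{"offset": [0,0,-2],"roll": 0,"claw": 0},{"offset": [0,0,-4],"roll": 0,"claw": 0},{"offset": [0,0,-4],"roll": 0,"claw": 0},{"offset": [0,0,-3.5],"roll": 0,"claw": 0},{"offset": [1,-4.3,0],"roll": 0,"claw": 0},{"offset": [1,-4.3,0],"roll": 0,"claw": 0},{"offset": [1,-4.3,0],"roll": 0,"claw": 0},{"offset": [1,-4.3,0],"roll": 0,"claw": 0},{"offset": [1,-4.3,0],"roll": 0,"claw": 0},{"offset": [1,-4.3,0],"roll": 0,"claw": 0},{"offset": [1,-4.3,0],"roll": 0,"claw": 0},{"offset": [0.4,-4.3,0],"roll": 0,"claw": 0}]' --squeeze 25

```text
time_s: 7.55
tool_pos: [0.5951, -0.0191, 0.1894]
orientation: [3.142, -0.0, -0.104]
ft_force: [1.2, 0.2, -1.1]
width: 0.0097
grasp_force: 25.0
```

Emit:
move_arm --series '[{"offset": [0,0,0],"roll": -0.1473,"claw": 0},{"offset": [0,0,0],"roll": -0.1473,"claw": 0},{"offset": [0,0,0],"roll": -0.1473,"claw": 0},{"offset": [0,0,0],"roll": -0.1473,"claw": 0},{"offset": [0,0,0],"roll": -0.1473,"claw": 0},{"offset": [0,0,0],"roll": -0.1473,"claw": 0},{"offset": [0,0,0],"roll": -0.1473,"claw": 0},{"offset": [0,0,0],"roll": -0.1473,"claw": 0},{"offset": [0,0,0],"roll": -0.1473,"claw": 0},{"offset": [0,0,0],"roll": 0,"claw": 0},{"offset": [0,0,0],"roll": 0,"claw": 0}]'

```text
time_s: 8.65
tool_pos: [0.5944, -0.0208, 0.1893]
orientation: [-3.141, 0.0, 1.218]
ft_force: [-0.3, 0.3, -1.1]
width: 0.01
grasp_force: 25.0
```

```bash
python3 - <<'E'
from h import *
go(.595,-.020,.2,70.0)
print(get_state()["grasp_force"])
E
```

```text
now [ 0.5944 -0.0208  0.1893] yaw 69.8 t 8.65 w 0.0100
offset cm [ 0.1   0.02 -1.07]
roll -0.0037985635621314924 rows 0.02560490121438995
24.99949536519125
```

Emit:
move_arm --series '[{"offset": [0.1,0,3],"roll": 0,"claw": 0},{"offset": [0,0,3],"roll": 0,"claw": 0},{"offset": [0,0,2],"roll": 0,"claw": 0},{"offset": [0,0,1.5],"roll": 0,"claw": 0},{"offset": [0,0,1],"roll": 0,"claw": 0},{"offset": [0,0,0.6],"roll": 0,"claw": 0},{"offset": [0,0,0.4],"roll": 0,"claw": 0},{"offset": [0,0,0.1],"roll": 0,"claw": 0},{"offset": [0,0,0],"roll": 0,"claw": 0},{"offset": [0,0,0],"roll": 0,"claw": 0}]'

```text
time_s: 9.65
tool_pos: [0.5955, -0.0199, 0.0744]
orientation: [3.14, -0.0, 1.222]
ft_force: [-0.6, 0.2, -0.8]
width: 0.0101
grasp_force: 25.0
```

Emit:
move_arm --series '[{"offset": [0,0,0.15],"roll": 0,"claw": 0},{"offset": [0,0,0],"roll": 0,"claw": 0.4},{"offset": [0,0,0],"roll": 0,"claw": 0.4},{"offset": [0,0,0],"roll": 0,"claw": 0.4},{"offset": [0,0,0],"roll": 0,"claw": 0.4},{"offset": [0,0,0],"roll": 0,"claw": 0.4},{"offset": [0,0,-3],"roll": 0,"claw": 0.4},{"offset": [0,0,-4.5],"roll": 0,"claw": 0.4},{"offset": [0,0,-4.5],"roll": 0,"claw": 0.4},{"offset": [0,0,-4.5],"roll": 0,"claw": 0.4},{"offset": [0,0,0],"roll": 0,"claw": 0.4}]'

```text
time_s: 10.75
tool_pos: [0.599, -0.0204, 0.2458]
orientation: [3.128, -0.003, 1.222]
ft_force: [0.4, 0.1, 0.9]
width: 0.0346
grasp_force: 0.0
```

```bash
python3 - <<'E'
from h import *
go(.52,-.33,.2393,145)
E
```

```text
now [ 0.599  -0.0204  0.2458] yaw 70.0 t 10.75 w 0.0346
offset cm [-31.79   3.15   0.65]
roll -1.308511393725451 rows 8.820256506499941
```

Emit:
move_arm --series '[{"offset": [-3.8,2,0],"roll": 0,"claw": 0.4},{"offset": [-3.8,2,0],"roll": 0,"claw": 0.4},{"offset": [-3.8,2,0],"roll": 0,"claw": 0.4},{"offset": [-3.8,2,0],"roll": 0,"claw": 0.4},{"offset": [-3.8,2,0],"roll": 0,"claw": 0.4},{"offset": [-3.8,2,0],"roll": 0,"claw": 0.4},{"offset": [-3.8,2,0],"roll": 0,"claw": 0.4},{"offset": [-3.8,2,0],"roll": 0,"claw": 0.4},{"offset": [-3.8,2,0],"roll": 0,"claw": 0.4},{"offset": [0,0,0],"roll": -0.1466,"claw": 0.4},{"offset": [0,0,0],"roll": -0.1466,"claw": 0.4},{"offset": [0,0,0],"roll": -0.1466,"claw": 0.4},{"offset": [0,0,0],"roll": -0.1466,"claw": 0.4},{"offset": [0,0,0],"roll": -0.1466,"claw": 0.4},{"offset": [0,0,0],"roll": -0.1466,"claw": 0.4},{"offset": [0,0,0],"roll": -0.1466,"claw": 0.4},{"offset": [0,0,0],"roll": -0.1466,"claw": 0.4},{"offset": [0,0,0],"roll": -0.1466,"claw": 0.4},{"offset": [0,0,0],"roll": 0,"claw": 0.4},{"offset": [0,0,0],"roll": 0,"claw": 0.4}]'

```text
time_s: 12.75
tool_pos: [0.6471, -0.4027, 0.2365]
orientation: [3.142, -0.001, 2.538]
ft_force: [-0.5, 0.6, -0.7]
width: 0.0345
grasp_force: 0.0
```

```bash
python3 - <<'E'
from h import *
c=camera_info("wrist");i,d=read_camera("wrist");cv2.imwrite("pics/w3.png",i)
r=idlers(i,d,c,.002,[(.571,-.343)])
x,y,w,e=r[0]
go(x,y,.0546,w)
E
```

```text
axis 0.5779 -0.3479 wing 158.4 ear 93.05080418891103 311 95 topz 0.06291714367995865
now [ 0.6471 -0.4027  0.2366] yaw 145.4 t 12.8 w 0.0349
offset cm [ 8.81  0.58 18.2 ]
roll -0.22617076069306852 rows 1.5245447102324894
```

Emit:
move_arm --series '[{"offset": [4.4,0.29,0],"roll": 0,"claw": 0.4},{"offset": [4.4,0.29,0],"roll": 0,"claw": 0.4},{"offset": [0,0,3],"roll": -0.113,"claw": 0.4},{"offset": [0,0,4],"roll": -0.113,"claw": 0.4},{"offset": [0,0,4],"roll": 0,"claw": 0.4},{"offset": [0,0,4],"roll": 0,"claw": 0.4},{"offset": [0,0,2.2],"roll": 0,"claw": 0.4},{"offset": [0,0,1],"roll": 0,"claw": 0.4},{"offset": [0,0,0],"roll": 0,"claw": 0.4},{"offset": [0,0,0],"roll": 0,"claw": 0.4}]'

```text
time_s: 13.8
tool_pos: [0.5787, -0.3489, 0.0563]
orientation: [-3.141, 0.002, 2.766]
ft_force: [-0.3, 0.1, 1.0]
width: 0.0349
grasp_force: 0.0
```

Emit:
move_arm --series '[{"offset": [0,0,0],"roll": 0,"claw": 0.2},{"offset": [0,0,0],"roll": 0,"claw": 0},{"offset": [0,0,0],"roll": 0,"claw": 0},{"offset": [0,0,0],"roll": 0,"claw": 0},{"offset": [0,0,0],"roll": 0,"claw": 0},{"offset": [0,0,0],"roll": 0,"claw": 0}]'

```text
time_s: 14.4
tool_pos: [0.578, -0.3484, 0.0554]
orientation: [-3.141, 0.0, 2.767]
ft_force: [-0.9, 0.1, 2.7]
width: 0.0096
grasp_force: 25.0
```

```bash
python3 - <<'E'
from h import *
go(.5936,.070,.19,66.3)
print(get_state()["grasp_force"])
E
```

```text
now [ 0.578  -0.3484  0.0554] yaw 158.6 t 14.4 w 0.0096
offset cm [ 13.84  39.51 -13.46]
roll 1.6103188962144812 rows 10.854644285088824
25.000294824130833
```

Emit:
move_arm --series '[{"offset": [0,0,-2.5],"roll": 0,"claw": 0},{"offset": [0,0,-4],"roll": 0,"claw": 0},{"offset": [0,0,-4],"roll": 0,"claw": 0},{"offset": [0,0,-3],"roll": 0,"claw": 0},{"offset": [1.54,4.39,0],"roll": 0,"claw": 0},{"offset": [1.54,4.39,0],"roll": 0,"claw": 0},{"offset": [1.54,4.39,0],"roll": 0,"claw": 0},{"offset": [1.54,4.39,0],"roll": 0,"claw": 0},{"offset": [1.54,4.39,0],"roll": 0,"claw": 0},{"offset": [1.54,4.39,0],"roll": 0,"claw": 0},{"offset": [1.54,4.39,0],"roll": 0,"claw": 0},{"offset": [1.54,4.39,0],"roll": 0,"claw": 0},{"offset": [1.54,4.39,0],"roll": 0,"claw": 0}]'

```text
time_s: 15.7
tool_pos: [0.5927, 0.072, 0.1897]
orientation: [-3.141, -0.0, 2.767]
ft_force: [0.7, 0.0, -1.9]
width: 0.0098
grasp_force: 25.0
```

Emit:
move_arm --series '[{"offset": [0,0,0],"roll": 0.1464,"claw": 0},{"offset": [0,0,0],"roll": 0.1464,"claw": 0},{"offset": [0,0,0],"roll": 0.1464,"claw": 0},{"offset": [0,0,0],"roll": 0.1464,"claw": 0},{"offset": [0,0,0],"roll": 0.1464,"claw": 0},{"offset": [0,0,0],"roll": 0.1464,"claw": 0},{"offset": [0,0,0],"roll": 0.1464,"claw": 0},{"offset": [0,0,0],"roll": 0.1464,"claw": 0},{"offset": [0,0,0],"roll": 0.1464,"claw": 0},{"offset": [0,0,0],"roll": 0.1464,"claw": 0},{"offset": [0,0,0],"roll": 0.1464,"claw": 0},{"offset": [0,0,0],"roll": 0,"claw": 0},{"offset": [0,0,0],"roll": 0,"claw": 0}]'

```text
time_s: 17.0
tool_pos: [0.593, 0.0701, 0.1897]
orientation: [-3.141, 0.0, 1.161]
ft_force: [-0.2, 0.4, -1.7]
width: 0.0096
grasp_force: 25.0
```

```bash
python3 - <<'E'
from h import *
go(.5936,.070,.0734,66.3)
E
```

```text
now [0.593  0.0701 0.1897] yaw 66.5 t 17.0 w 0.0096
offset cm [1.000e-02 6.000e-02 1.163e+01]
roll 0.0038565053770801424 rows 0.02599546844425885
```

Emit:
move_arm --series '[{"offset": [0,0,3],"roll": 0,"claw": 0},{"offset": [0,0,3],"roll": 0,"claw": 0},{"offset": [0,0,2],"roll": 0,"claw": 0},{"offset": [0,0,1.5],"roll": 0,"claw": 0},{"offset": [0,0,1],"roll": 0,"claw": 0},{"offset": [0,0,0.6],"roll": 0,"claw": 0},{"offset": [0,0,0.4],"roll": 0,"claw": 0},{"offset": [0,0,0.1],"roll": 0,"claw": 0},{"offset": [0,0,0],"roll": 0,"claw": 0},{"offset": [0,0,0],"roll": 0,"claw": 0.4},{"offset": [0,0,0],"roll": 0,"claw": 0.4},{"offset": [0,0,0],"roll": 0,"claw": 0.4},{"offset": [0,0,0],"roll": 0,"claw": 0.4},{"offset": [0,0,0],"roll": 0,"claw": 0.4}]'

```text
time_s: 18.4
tool_pos: [0.5933, 0.0701, 0.0742]
orientation: [3.141, -0.0, 1.157]
ft_force: [0.4, 0.1, -0.6]
width: 0.0334
grasp_force: 0.0
```

Emit:
move_arm --series '[{"offset": [0,0,-3],"roll": 0,"claw": 0.4},{"offset": [0,0,-4.5],"roll": 0,"claw": 0.4},{"offset": [0,0,-4.5],"roll": 0,"claw": 0.4},{"offset": [0,0,-4.5],"roll": 0,"claw": 0.4},{"offset": [0,0,0],"roll": 0,"claw": 0.4}]'

```text
time_s: 18.9
tool_pos: [0.5973, 0.0702, 0.2478]
orientation: [3.129, -0.005, 1.157]
ft_force: [1.4, 0.3, 1.3]
width: 0.035
grasp_force: 0.0
```

```bash
python3 - <<'E'
from h import *
go(.455,-.40,.2393,154)
E
```

```text
now [0.5973 0.0702 0.2478] yaw 66.3 t 18.9 w 0.0350
offset cm [-48.77   5.86   0.85]
roll -1.5305445641511437 rows 10.316911045005954
```

Emit:
move_arm --series '[{"offset": [-4.88,0.59,0],"roll": 0,"claw": 0.4},{"offset": [-4.88,0.59,0],"roll": 0,"claw": 0.4},{"offset": [-4.88,0.59,0],"roll": 0,"claw": 0.4},{"offset": [-4.88,0.59,0],"roll": 0,"claw": 0.4},{"offset": [-4.88,0.59,0],"roll": 0,"claw": 0.4},{"offset": [-4.88,0.59,0],"roll": 0,"claw": 0.4},{"offset": [-4.88,0.59,0],"roll": 0,"claw": 0.4},{"offset": [-4.88,0.59,0],"roll": 0,"claw": 0.4},{"offset": [-4.88,0.59,0],"roll": 0,"claw": 0.4},{"offset": [-4.88,0.59,0],"roll": 0,"claw": 0.4}]'

```text
time_s: 19.9
tool_pos: [0.4501, -0.4022, 0.2387]
orientation: [-3.142, -0.0, 1.157]
ft_force: [0.2, -0.1, -1.1]
width: 0.035
grasp_force: 0.0
```

Emit:
move_arm --series '[{"offset": [0,0,0],"roll": -0.1457,"claw": 0.4},{"offset": [0,0,0],"roll": -0.1457,"claw": 0.4},{"offset": [0,0,0],"roll": -0.1457,"claw": 0.4},{"offset": [0,0,0],"roll": -0.1457,"claw": 0.4},{"offset": [0,0,0],"roll": -0.1457,"claw": 0.4},{"offset": [0,0,0],"roll": -0.1457,"claw": 0.4},{"offset": [0,0,0],"roll": -0.1457,"claw": 0.4},{"offset": [0,0,0],"roll": -0.1457,"claw": 0.4},{"offset": [0,0,0],"roll": -0.1457,"claw": 0.4},{"offset": [0,0,0],"roll": -0.1457,"claw": 0.4},{"offset": [0,0,0],"roll": -0.0735,"claw": 0.4},{"offset": [0,0,0],"roll": 0,"claw": 0.4},{"offset": [0,0,0],"roll": 0,"claw": 0.4}]'

```text
time_s: 21.2
tool_pos: [0.451, -0.4003, 0.2387]
orientation: [3.141, -0.0, 2.685]
ft_force: [0.5, -0.4, -0.1]
width: 0.0352
grasp_force: 0.0
```

```bash
python3 - <<'E'
from h import *
c=camera_info("wrist");i,d=read_camera("wrist");cv2.imwrite("pics/w4.png",i)
r=idlers(i,d,c,.002,[(.391,-.3326)])
x,y,w,e=r[0]
go(x,y,.0546,w)
E
```

```text
axis 0.3907 -0.3325 wing 153.9 ear 86.12243095297444 332 93 topz 0.06294655562283702
now [ 0.451  -0.4003  0.2388] yaw 153.9 t 21.25 w 0.0345
offset cm [ 8.41  3.43 18.42]
roll 0.00039584904522246763 rows 0.0026682917194741952
```

Emit:
move_arm --series '[{"offset": [4.2,1.71,0],"roll": 0,"claw": 0.4},{"offset": [4.2,1.71,0],"roll": 0,"claw": 0.4},{"offset": [0,0,3],"roll": 0,"claw": 0.4},{"offset": [0,0,4],"roll": 0,"claw": 0.4},{"offset": [0,0,4],"roll": 0,"claw": 0.4},{"offset": [0,0,4],"roll": 0,"claw": 0.4},{"offset": [0,0,2.4],"roll": 0,"claw": 0.4},{"offset": [0,0,1],"roll": 0,"claw": 0.4},{"offset": [0,0,0],"roll": 0,"claw": 0.4},{"offset": [0,0,0],"roll": 0,"claw": 0.4}]'

```text
time_s: 22.25
tool_pos: [0.3913, -0.3337, 0.0564]
orientation: [-3.141, 0.002, 2.687]
ft_force: [-1.3, -0.6, 0.1]
width: 0.0348
grasp_force: 0.0
```

Emit:
move_arm --series '[{"offset": [0,0,0],"roll": 0,"claw": 0.2},{"offset": [0,0,0],"roll": 0,"claw": 0},{"offset": [0,0,0],"roll": 0,"claw": 0},{"offset": [0,0,0],"roll": 0,"claw": 0},{"offset": [0,0,0],"roll": 0,"claw": 0},{"offset": [0,0,0],"roll": 0,"claw": 0}]'

```text
time_s: 22.85
tool_pos: [0.3908, -0.3331, 0.0555]
orientation: [-3.141, 0.001, 2.688]
ft_force: [-1.1, 0.8, 3.5]
width: 0.01
grasp_force: 25.0
```

```bash
python3 - <<'E'
from h import *
go(.5965,-.1095,.19,69.1)
print(get_state()["grasp_force"])
E
```

```text
now [ 0.3908 -0.3331  0.0555] yaw 154.0 t 22.85 w 0.0100
offset cm [ -8.68  29.11 -13.45]
roll 1.4815813764536387 rows 9.986865867761965
25.000456776469946
```

Emit:
move_arm --series '[{"offset": [0,0,-2.5],"roll": 0,"claw": 0},{"offset": [0,0,-4],"roll": 0,"claw": 0},{"offset": [0,0,-4],"roll": 0,"claw": 0},{"offset": [0,0,-3],"roll": 0,"claw": 0},{"offset": [-1.24,4.16,0],"roll": 0,"claw": 0},{"offset": [-1.24,4.16,0],"roll": 0,"claw": 0},{"offset": [-1.24,4.16,0],"roll": 0,"claw": 0},{"offset": [-1.24,4.16,0],"roll": 0,"claw": 0},{"offset": [-1.24,4.16,0],"roll": 0,"claw": 0},{"offset": [-1.24,4.16,0],"roll": 0,"claw": 0},{"offset": [-1.24,4.16,0],"roll": 0,"claw": 0}]'

```text
time_s: 23.95
tool_pos: [0.5969, -0.1076, 0.1894]
orientation: [-3.141, -0.001, 2.688]
ft_force: [0.3, -0.5, 0.0]
width: 0.0101
grasp_force: 25.0
```

Emit:
move_arm --series '[{"offset": [0,0,0],"roll": 0.1482,"claw": 0},{"offset": [0,0,0],"roll": 0.1482,"claw": 0},{"offset": [0,0,0],"roll": 0.1482,"claw": 0},{"offset": [0,0,0],"roll": 0.1482,"claw": 0},{"offset": [0,0,0],"roll": 0.1482,"claw": 0},{"offset": [0,0,0],"roll": 0.1482,"claw": 0},{"offset": [0,0,0],"roll": 0.1482,"claw": 0},{"offset": [0,0,0],"roll": 0.1482,"claw": 0},{"offset": [0,0,0],"roll": 0.1482,"claw": 0},{"offset": [0,0,0],"roll": 0.1482,"claw": 0},{"offset": [0,0,0],"roll": 0,"claw": 0},{"offset": [0,0,0],"roll": 0,"claw": 0}]'

```text
time_s: 25.15
tool_pos: [0.596, -0.1091, 0.1895]
orientation: [-3.141, 0.0, 1.21]
ft_force: [0.6, 1.1, -0.9]
width: 0.0098
grasp_force: 25.0
```

```bash
python3 - <<'E'
from h import *
go(.5965,-.1095,.0735,69.1)
E
```

```text
now [ 0.596  -0.1091  0.1895] yaw 69.3 t 25.15 w 0.0098
offset cm [-0.02  0.06 11.6 ]
roll 0.00361658667627606 rows 0.024378253269866396
```

Emit:
move_arm --series '[{"offset": [0,0,3],"roll": 0,"claw": 0},{"offset": [0,0,3],"roll": 0,"claw": 0},{"offset": [0,0,2],"roll": 0,"claw": 0},{"offset": [0,0,1.5],"roll": 0,"claw": 0},{"offset": [0,0,1],"roll": 0,"claw": 0},{"offset": [0,0,0.6],"roll": 0,"claw": 0},{"offset": [0,0,0.4],"roll": 0,"claw": 0},{"offset": [0,0,0.1],"roll": 0,"claw": 0},{"offset": [0,0,0],"roll": 0,"claw": 0},{"offset": [0,0,0],"roll": 0,"claw": 0.4},{"offset": [0,0,0],"roll": 0,"claw": 0.4},{"offset": [0,0,0],"roll": 0,"claw": 0.4},{"offset": [0,0,0],"roll": 0,"claw": 0.4},{"offset": [0,0,0],"roll": 0,"claw": 0.4}]'

```text
time_s: 26.55
tool_pos: [0.5964, -0.1092, 0.0742]
orientation: [3.141, 0.0, 1.206]
ft_force: [0.7, 0.5, -0.4]
width: 0.0335
grasp_force: 0.0
```

Emit:
move_arm --series '[{"offset": [0,0,-3],"roll": 0,"claw": 0.4},{"offset": [0,0,-4.5],"roll": 0,"claw": 0.4},{"offset": [0,0,-4.5],"roll": 0,"claw": 0.4},{"offset": [0,0,-4.5],"roll": 0,"claw": 0.4},{"offset": [2.4,-4.4,0],"roll": 0,"claw": 0.4},{"offset": [2.4,-4.4,0],"roll": 0,"claw": 0.4},{"offset": [2.4,-4.4,0],"roll": 0,"claw": 0.4},{"offset": [0,0,0],"roll": 0.1494,"claw": 0.4},{"offset": [0,0,0],"roll": 0.1494,"claw": 0.4},{"offset": [0,0,0],"roll": 0.1494,"claw": 0.4},{"offset": [0,0,0],"roll": 0.1494,"claw": 0.4},{"offset": [0,0,0],"roll": 0.1494,"claw": 0.4},{"offset": [0,0,0],"roll": 0.1494,"claw": 0.4},{"offset": [0,0,0],"roll": 0.1494,"claw": 0.4},{"offset": [0,0,0],"roll": 0.1494,"claw": 0.4},{"offset": [0,0,0],"roll": 0,"claw": 0.4},{"offset": [0,0,0],"roll": 0,"claw": 0.4}]'

```text
time_s: 28.25
tool_pos: [0.4989, 0.0049, 0.2391]
orientation: [-3.142, -0.0, 0.014]
ft_force: [-0.1, -0.2, -0.8]
width: 0.0348
grasp_force: 0.0
```

```bash
python3 - <<'E'
from h import *
c=camera_info("wrist");i,d=read_camera("wrist");cv2.imwrite("pics/w5.png",i);np.savez("w5.npz",i=i,d=d,c=c)
print(get_state()["tool_pos"])
r=idlers(i,d,c,.02,[(.5965,-.1095),(.595,-.02),(.5936,.07)])
E
```

```text
[0.4989595  0.00494786 0.23908606]
axis 0.5959 -0.1089 wing 68.6 ear 1.8912616524963801 396 133 topz 0.081010777901173
axis 0.5953 -0.0177 wing 70.3 ear 1.5050999204305735 381 121 topz 0.0810167624246741
axis 0.5919 0.0685 wing 67.0 ear 8.07761711549506 375 136 topz 0.08093025487000949
```

View pics/w5.png

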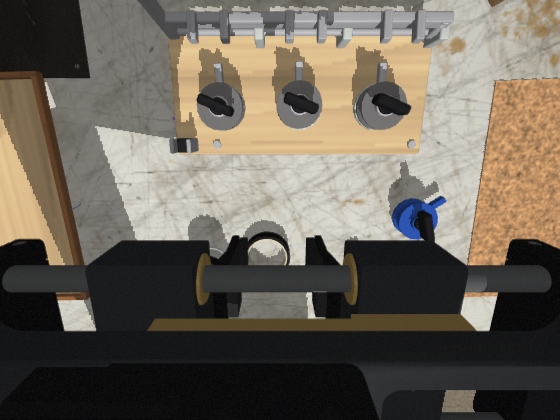

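All three idlers stand in the nests with their ears pointing back (ears near (219,68), (299,68) and (383,68)). Next I'll check ear 3 and find the handle.

```bash
python3 - <<'E'
from h import *
z=np.load("w5.npz",allow_pickle=True);c=z["c"].item()
for u,v in((218,66),(299,65),(382,66)):print(ray("w",u,v,.04,c))
i,d=read_camera("top");P=cloud("top",d)
m=(i.max(2)<70);v,u=np.mgrid[:420,:560];m&=(v>170)&(v<192)&(u>198)&(u<226)
q=P[m];print(len(q));
k=q[q[:,2]>.08];print("handle pts",len(k),np.median(k,0),k.min(0),k.max(0))
vv,uu=np.where(m);print(uu.min(),uu.max(),vv.min(),vv.max())
E
```

```text
[0.63411165 0.07084852 0.04      ]
[ 0.6364987  -0.01688598  0.04      ]
[ 0.63694154 -0.10687444  0.04      ]
56
handle pts 56 [0.67976473 0.14261272 0.178046  ] [0.54405812 0.0461326  0.17072777] [0.68457631 0.17194239 0.58937101]
203 224 180 191
```

Emit:
move_arm --series '[{"offset": [3.66,-2.89,0],"roll": 0,"claw": 0.5},{"offset": [3.66,-2.89,0],"roll": 0,"claw": 0.5},{"offset": [3.66,-2.89,0],"roll": 0,"claw": 0.5},{"offset": [3.66,-2.89,0],"roll": 0,"claw": 0.5},{"offset": [3.66,-2.89,0],"roll": 0,"claw": 0.5},{"offset": [0,0,0],"roll": -0.143,"claw": 0.5},{"offset": [0,0,0],"roll": -0.143,"claw": 0.5},{"offset": [0,0,0],"roll": -0.143,"claw": 0.5},{"offset": [0,0,0],"roll": -0.143,"claw": 0.5},{"offset": [0,0,0],"roll": -0.143,"claw": 0.5},{"offset": [0,0,0],"roll": -0.143,"claw": 0.5},{"offset": [0,0,0],"roll": -0.143,"claw": 0.5},{"offset": [0,0,0],"roll": -0.143,"claw": 0.5},{"offset": [0,0,0],"roll": -0.143,"claw": 0.5},{"offset": [0,0,0],"roll": -0.143,"claw": 0.5},{"offset": [0,0,0],"roll": -0.143,"claw": 0.5},{"offset": [0,0,0],"roll": 0,"claw": 0.5},{"offset": [0,0,0],"roll": 0,"claw": 0.5}]' --squeeze 10

```text
time_s: 30.15
tool_pos: [0.6804, 0.1513, 0.2388]
orientation: [-3.141, 0.0, 1.581]
ft_force: [0.2, 0.8, 0.5]
width: 0.0435
grasp_force: 0.0
```

```bash
python3 - <<'E'
from h import *
go(.680,.151,.170,90.9)
E
```

```text
now [0.6804 0.1513 0.2388] yaw 90.6 t 30.15 w 0.0435
offset cm [-0.03 -0.04  6.88]
roll -0.005827584505549176 rows 0.03928188199103535
```

Emit:
move_arm --series '[{"offset": [0,0,2.5],"roll": 0,"claw": 0.5},{"offset": [0,0,2.5],"roll": 0,"claw": 0.5},{"offset": [0,0,1.8],"roll": 0,"claw": 0.5},{"offset": [0,0,0],"roll": 0,"claw": 0.3},{"offset": [0,0,0],"roll": 0,"claw": 0},{"offset": [0,0,0],"roll": 0,"claw": 0},{"offset": [0,0,0],"roll": 0,"claw": 0},{"offset": [0,0,0],"roll": 0,"claw": 0},{"offset": [0,0,0],"roll": 0,"claw": 0}]'

```text
time_s: 31.05
tool_pos: [0.6814, 0.1514, 0.1727]
orientation: [3.139, -0.0, 1.583]
ft_force: [1.3, 0.1, 4.5]
width: 0.0134
grasp_force: 10.0
```

Emit:
move_arm --series '[{"offset": [0,-1.52,-0.12],"roll": 0,"claw": 0},{"offset": [0,-1.53,0.07],"roll": 0,"claw": 0},{"offset": [0,-1.5,0.25],"roll": 0,"claw": 0},{"offset": [0,-1.47,0.43],"roll": 0,"claw": 0},{"offset": [0,-1.39,0.61],"roll": 0,"claw": 0},{"offset": [0,-1.32,0.78],"roll": 0,"claw": 0},{"offset": [0,-1.21,0.93],"roll": 0,"claw": 0},{"offset": [0,0,0],"roll": 0,"claw": 0}]'

```text
time_s: 31.85
tool_pos: [0.5793, 0.1502, 0.1406]
orientation: [-3.139, -0.0, 1.584]
ft_force: [-2.9, 1.1, -1.4]
width: 0.0135
grasp_force: 10.0
```

Emit:
move_arm --series '[{"offset": [0,-1.09,1.07],"roll": 0,"claw": 0},{"offset": [0,-0.95,1.19],"roll": 0,"claw": 0},{"offset": [0,-0.8,1.3],"roll": 0,"claw": 0},{"offset": [0,-0.63,1.39],"roll": 0,"claw": 0},{"offset": [0,-0.46,1.46],"roll": 0,"claw": 0},{"offset": [0,-0.2,1.0],"roll": 0,"claw": 0},{"offset": [0,-0.08,0.7],"roll": 0,"claw": 0},{"offset": [0,-0.05,0.7],"roll": 0,"claw": 0},{"offset": [0,0,0.5],"roll": 0,"claw": 0},{"offset": [0,0,0],"roll": 0,"claw": 0},{"offset": [0,0,0],"roll": 0,"claw": 0}]'

```text
time_s: 32.95
tool_pos: [0.5398, 0.1496, 0.0487]
orientation: [3.139, -0.0, 1.583]
ft_force: [5.3, 1.2, 1.7]
width: 0.0138
grasp_force: 10.0
```

Emit:
move_arm --series '[{"offset": [0,0,0.3],"roll": 0,"claw": 0},{"offset": [0,0,0.3],"roll": 0,"claw": 0},{"offset": [0,0,0],"roll": 0,"claw": 0},{"offset": [0,0,0],"roll": 0,"claw": 0}]' --squeeze 15

```text
time_s: 33.35
tool_pos: [0.5399, 0.1497, 0.0447]
orientation: [3.139, -0.0, 1.584]
ft_force: [-2.4, -0.7, 18.5]
width: 0.0135
grasp_force: 15.1
```

Emit:
move_arm --series '[{"offset": [0,0,0],"roll": 0,"claw": 0.4},{"offset": [0,0,0],"roll": 0,"claw": 0.4},{"offset": [0,0,0],"roll": 0,"claw": 0.4},{"offset": [0,0,0],"roll": 0,"claw": 0.4},{"offset": [0,0,-3],"roll": 0,"claw": 0.4},{"offset": [0,0,-4.5],"roll": 0,"claw": 0.4},{"offset": [0,0,-4.5],"roll": 0,"claw": 0.4},{"offset": [0,0,-4.5],"roll": 0,"claw": 0.4},{"offset": [0,0,-3],"roll": 0,"claw": 0.4},{"offset": [-4.8,-1.4,0],"roll": 0,"claw": 0.4},{"offset": [-4.8,-1.4,0],"roll": 0,"claw": 0.4},{"offset": [-4.8,-1.4,0],"roll": 0,"claw": 0.4}]'

```text
time_s: 34.55
tool_pos: [0.4974, 0.004, 0.2373]
orientation: [-3.141, 0.0, 1.585]
ft_force: [1.2, -1.6, 0.0]
width: 0.0348
grasp_force: 0.0
```

Emit:
move_arm --series '[{"offset": [0,0,0],"roll": 0.1437,"claw": 0.4},{"offset": [0,0,0],"roll": 0.1437,"claw": 0.4},{"offset": [0,0,0],"roll": 0.1437,"claw": 0.4},{"offset": [0,0,0],"roll": 0.1437,"claw": 0.4},{"offset": [0,0,0],"roll": 0.1437,"claw": 0.4},{"offset": [0,0,0],"roll": 0.1437,"claw": 0.4},{"offset": [0,0,0],"roll": 0.1437,"claw": 0.4},{"offset": [0,0,0],"roll": 0.1437,"claw": 0.4},{"offset": [0,0,0],"roll": 0.1437,"claw": 0.4},{"offset": [0,0,0],"roll": 0.1437,"claw": 0.4},{"offset": [0,0,0],"roll": 0.1437,"claw": 0.4},{"offset": [0,0,0],"roll": 0,"claw": 0.4},{"offset": [0,0,0],"roll": 0,"claw": 0.4}]'

```text
time_s: 35.85
tool_pos: [0.498, 0.005, 0.237]
orientation: [-3.141, 0.001, 0.007]
ft_force: [-0.5, 0.0, 0.1]
width: 0.0349
grasp_force: 0.0
```

```bash
python3 - <<'E'
from h import *
c=camera_info("wrist");i,d=read_camera("wrist");cv2.imwrite("pics/w6.png",i);np.savez("w6.npz",i=i,d=d,c=c)
r=idlers(i,d,c,.02,[(.5959,-.109),(.5953,-.018),(.592,.069)])
P=cloud("w",d,c);v,u=np.mgrid[:420,:560]
m=(np.hypot(P[...,0]-.539,0*P[...,1])<.004)&(P[...,1]>.135)&(P[...,1]<.175)&(v<235);print("handle top z",np.median(P[m][:,2]))
print("bar top",[np.median(P[(abs(P[...,1]-y)<.01)&(abs(P[...,0]-.636)<.02)&(v<235)&(P[...,2]>.03)][:,2]) for y in(.12,.02,-.06,-.14)])
x,y,w,e=r[2];go(x,y,.0745,w)
E
```

```text
axis 0.5958 -0.1090 wing 69.2 ear 0.3893511211976568 408 199 topz 0.08090599485157127
axis 0.5952 -0.0176 wing 70.2 ear 0.057219236432068485 390 135 topz 0.08097011387796271
axis 0.5920 0.0688 wing 67.5 ear 15.953120442671091 385 211 topz 0.08091418588251531
handle top z 0.053836532407337684
bar top [np.float64(0.05287805449929561), np.float64(0.05218989977621338), np.float64(0.052298715891656744), np.float64(0.0521783747152893)]
now [0.4981 0.005  0.2371] yaw 0.4 t 35.9 w 0.0347
offset cm [ 9.44 -6.32 16.26]
roll -1.1726817313430642 rows 7.904672225653159
```

View pics/w6.png

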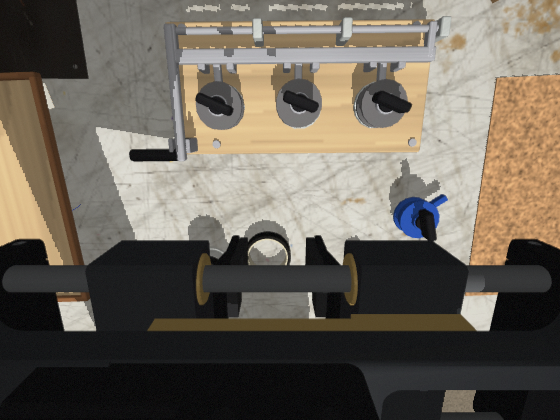

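The keeper is home: the handle top is at 54 mm and the bar lies across the ears in front of the posts. Now I'll turn the wings, starting with nest 3.

Emit:
move_arm --series '[{"offset": [3.15,-2.11,0],"roll": 0,"claw": 0.4},{"offset": [3.15,-2.11,0],"roll": 0,"claw": 0.4},{"offset": [3.14,-2.1,0],"roll": 0,"claw": 0.4},{"offset": [0,0,0],"roll": -0.1466,"claw": 0.4},{"offset": [0,0,0],"roll": -0.1466,"claw": 0.4},{"offset": [0,0,0],"roll": -0.1466,"claw": 0.4},{"offset": [0,0,0],"roll": -0.1466,"claw": 0.4},{"offset": [0,0,0],"roll": -0.1466,"claw": 0.4},{"offset": [0,0,0],"roll": -0.1466,"claw": 0.4},{"offset": [0,0,0],"roll": -0.1466,"claw": 0.4},{"offset": [0,0,0],"roll": -0.1466,"claw": 0.4},{"offset": [0,0,4],"roll": 0,"claw": 0.4},{"offset": [0,0,4],"roll": 0,"claw": 0.4},{"offset": [0,0,4],"roll": 0,"claw": 0.4},{"offset": [0,0,3],"roll": 0,"claw": 0.4},{"offset": [0,0,1.2],"roll": 0,"claw": 0.4},{"offset": [0,0,0],"roll": 0,"claw": 0.4},{"offset": [0,0,0],"roll": 0,"claw": 0.4}]'

```text
time_s: 37.7
tool_pos: [0.5936, 0.0685, 0.0769]
orientation: [3.14, -0.001, 1.176]
ft_force: [-0.1, 0.1, 0.9]
width: 0.0344
grasp_force: 0.0
```

Emit:
move_arm --series '[{"offset": [0,0,0],"roll": 0,"claw": 0.2},{"offset": [0,0,0],"roll": 0,"claw": 0},{"offset": [0,0,0],"roll": 0,"claw": 0},{"offset": [0,0,0],"roll": 0,"claw": 0},{"offset": [0,0,0],"roll": 0,"claw": 0},{"offset": [0,0,0],"roll": 0,"claw": 0}]' --squeeze 30

```text
time_s: 38.3
tool_pos: [0.593, 0.0685, 0.0761]
orientation: [3.141, -0.0, 1.176]
ft_force: [-0.7, 0.2, 4.1]
width: 0.0099
grasp_force: 30.0
```

Emit:
move_arm --series '[{"offset": [0,0,0],"roll": 0.13,"claw": 0},{"offset": [0,0,0],"roll": 0.13,"claw": 0},{"offset": [0,0,0],"roll": 0.13,"claw": 0},{"offset": [0,0,0],"roll": 0.13,"claw": 0},{"offset": [0,0,0],"roll": 0.13,"claw": 0},{"offset": [0,0,0],"roll": 0.13,"claw": 0},{"offset": [0,0,0],"roll": 0.13,"claw": 0},{"offset": [0,0,0],"roll": 0.13,"claw": 0},{"offset": [0,0,0],"roll": 0.13,"claw": 0},{"offset": [0,0,0],"roll": 0,"claw": 0}]'

```text
time_s: 39.3
tool_pos: [0.5931, 0.0685, 0.0761]
orientation: [-3.142, -0.001, 0.004]
ft_force: [0.6, 0.5, 5.2]
width: 0.0095
grasp_force: 30.0
```

```bash
python3 - <<'E'
from h import *
s=get_state();print(s["wrist_torque"],s["orientation"],s["tool_pos"],s["width"],s["grasp_force"])
E
```

```text
[ 0.00167514  0.23784166 -0.00397583] [-3.14154691e+00 -1.19133153e-03  4.36859125e-03] [0.59306393 0.06848431 0.07612205] 0.009478727717181933 30.002546911127865
```

Emit:
move_arm --series '[{"offset": [0,0,0],"roll": 0.05,"claw": 0},{"offset": [0,0,0],"roll": 0.05,"claw": 0},{"offset": [0,0,0],"roll": 0.05,"claw": 0},{"offset": [0,0,0],"roll": 0,"claw": 0}]'

```text
time_s: 39.7
tool_pos: [0.5932, 0.0689, 0.0761]
orientation: [-3.141, -0.001, -0.141]
ft_force: [-0.2, 2.6, 5.6]
width: 0.01
grasp_force: 30.0
```

```bash
python3 - <<'E'
from h import *
s=get_state();print(s["wrist_torque"],s["orientation"],s["tool_pos"],s["width"],s["grasp_force"])
E
```

```text
[0.40264597 0.1213925  0.16766859] [-3.14072764e+00 -1.42945741e-03 -1.41429952e-01] [0.59317404 0.06891214 0.07612464] 0.009963195479190529 30.001272624358535
```

Emit:
move_arm --series '[{"offset": [0,0,0],"roll": 0.05,"claw": 0},{"offset": [0,0,0],"roll": 0,"claw": 0}]'

```text
time_s: 39.9
tool_pos: [0.5934, 0.07, 0.0762]
orientation: [-3.139, -0.002, -0.191]
ft_force: [1.5, 6.4, 5.2]
width: 0.0097
grasp_force: 30.0
```

```bash
python3 - <<'E'
from h import *
s=get_state();print(s["wrist_torque"],s["orientation"],s["tool_pos"],s["width"],s["grasp_force"])
E
```

```text
[ 1.08199215 -0.11619494  0.46662414] [-3.13890630e+00 -1.81762690e-03 -1.90884376e-01] [0.59342883 0.06995911 0.07615813] 0.009678686129959884 30.00119416974485
```

Emit:
move_arm --series '[{"offset": [0,0,0],"roll": -0.04,"claw": 0},{"offset": [0,0,0],"roll": 0,"claw": 0.4},{"offset": [0,0,0],"roll": 0,"claw": 0.4},{"offset": [0,0,0],"roll": 0,"claw": 0.4},{"offset": [0,0,0],"roll": 0,"claw": 0.4},{"offset": [0,0,0],"roll": 0,"claw": 0.4},{"offset": [0,0,-3],"roll": 0,"claw": 0.4},{"offset": [0,0,-4],"roll": 0,"claw": 0.4},{"offset": [0,0,-1],"roll": 0,"claw": 0.4},{"offset": [0,0,0],"roll": 0,"claw": 0.4}]'

```text
time_s: 40.9
tool_pos: [0.5943, 0.0683, 0.1581]
orientation: [-3.141, -0.005, -0.154]
ft_force: [-0.7, 0.6, 0.3]
width: 0.0347
grasp_force: 0.0
```

```bash
python3 - <<'E'
from h import *
go(.5952,-.0176,.0755,70.2)
E
```

```text
now [0.5943 0.0683 0.1581] yaw -8.9 t 40.9 w 0.0347
offset cm [1.41 8.48 8.26]
roll -1.3797009200494008 rows 9.300122318723211
```

Emit:
move_arm --series '[{"offset": [0.7,4.24,0],"roll": 0,"claw": 0.4},{"offset": [0.71,4.24,0],"roll": 0,"claw": 0.4},{"offset": [0,0,0],"roll": -0.138,"claw": 0.4},{"offset": [0,0,0],"roll": -0.138,"claw": 0.4},{"offset": [0,0,0],"roll": -0.138,"claw": 0.4},{"offset": [0,0,0],"roll": -0.138,"claw": 0.4},{"offset": [0,0,0],"roll": -0.138,"claw": 0.4},{"offset": [0,0,0],"roll": -0.138,"claw": 0.4},{"offset": [0,0,0],"roll": -0.138,"claw": 0.4},{"offset": [0,0,0],"roll": -0.138,"claw": 0.4},{"offset": [0,0,0],"roll": -0.138,"claw": 0.4},{"offset": [0,0,0],"roll": -0.138,"claw": 0.4},{"offset": [0,0,3],"roll": 0,"claw": 0.4},{"offset": [0,0,3],"roll": 0,"claw": 0.4},{"offset": [0,0,2.2],"roll": 0,"claw": 0.4},{"offset": [0,0,0],"roll": 0,"claw": 0.4},{"offset": [0,0,0],"roll": 0,"claw": 0.4}]'

```text
time_s: 42.6
tool_pos: [0.5919, -0.0173, 0.0712]
orientation: [-3.138, 0.001, 1.225]
ft_force: [0.5, -0.3, -0.1]
width: 0.0351
grasp_force: 0.0
```

Emit:
move_arm --series '[{"offset": [0.05,0.2,-0.4],"roll": 0,"claw": 0.4},{"offset": [0,0,0],"roll": 0,"claw": 0.2},{"offset": [0,0,0],"roll": 0,"claw": 0},{"offset": [0,0,0],"roll": 0,"claw": 0},{"offset": [0,0,0],"roll": 0,"claw": 0},{"offset": [0,0,0],"roll": 0,"claw": 0},{"offset": [0,0,0],"roll": 0,"claw": 0}]'

```text
time_s: 43.3
tool_pos: [0.5953, -0.0177, 0.0773]
orientation: [-3.141, 0.0, 1.226]
ft_force: [0.2, -0.5, -1.3]
width: 0.0098
grasp_force: 30.0
```

Emit:
move_arm --series '[{"offset": [0,0,0],"roll": 0.135,"claw": 0},{"offset": [0,0,0],"roll": 0.135,"claw": 0},{"offset": [0,0,0],"roll": 0.135,"claw": 0},{"offset": [0,0,0],"roll": 0.135,"claw": 0},{"offset": [0,0,0],"roll": 0.135,"claw": 0},{"offset": [0,0,0],"roll": 0.135,"claw": 0},{"offset": [0,0,0],"roll": 0.135,"claw": 0},{"offset": [0,0,0],"roll": 0.135,"claw": 0},{"offset": [0,0,0],"roll": 0.135,"claw": 0},{"offset": [0,0,0],"roll": 0.05,"claw": 0},{"offset": [0,0,0],"roll": 0.05,"claw": 0},{"offset": [0,0,0],"roll": 0.05,"claw": 0},{"offset": [0,0,0],"roll": 0,"claw": 0}]'

```text
time_s: 44.6
tool_pos: [0.5954, -0.0176, 0.0774]
orientation: [-3.142, 0.0, -0.14]
ft_force: [0.6, -0.4, -0.6]
width: 0.0099
grasp_force: 30.0
```

```bash
python3 - <<'E'
from h import *
s=get_state();print(s["wrist_torque"],s["orientation"],s["tool_pos"],s["width"],s["grasp_force"])
E
```

```text
[-0.0674901   0.1323834   0.01488753] [-3.14153555e+00  9.60519552e-05 -1.39784707e-01] [ 0.59539474 -0.01764734  0.07736717] 0.009881225118106012 30.00022309832275
```

Emit:
move_arm --series '[{"offset": [0,0,0],"roll": 0.05,"claw": 0},{"offset": [0,0,0],"roll": 0,"claw": 0}]'

```text
time_s: 44.8
tool_pos: [0.5954, -0.0176, 0.0774]
orientation: [-3.142, 0.0, -0.189]
ft_force: [0.2, 0.6, -0.2]
width: 0.0097
grasp_force: 30.0
```

```bash
python3 - <<'E'
from h import *
s=get_state();print(s["wrist_torque"],s["orientation"],s["tool_pos"],s["width"],s["grasp_force"])
E
```

```text
[0.02014789 0.09191872 0.06619591] [-3.14153953e+00  8.96788373e-05 -1.88716946e-01] [ 0.59540991 -0.01764515  0.07737061] 0.009749817986907307 30.000143606448546
```

Emit:
move_arm --series '[{"offset": [0,0,0],"roll": 0.05,"claw": 0},{"offset": [0,0,0],"roll": 0,"claw": 0}]'

```text
time_s: 45.0
tool_pos: [0.5955, -0.0173, 0.0774]
orientation: [-3.141, -0.0, -0.237]
ft_force: [0.5, 2.3, -1.4]
width: 0.0099
grasp_force: 30.0
```

```bash
python3 - <<'E'
from h import *
s=get_state();print(s["wrist_torque"],s["orientation"],s["tool_pos"],s["width"],s["grasp_force"])
E
```

```text
[0.27897084 0.03507967 0.38316693] [-3.14119070e+00 -5.92509031e-05 -2.37482269e-01] [ 0.59550899 -0.01734144  0.07741943] 0.009864817630699602 30.000485577620566
```

Emit:
move_arm --series '[{"offset": [0,0,0],"roll": -0.04,"claw": 0},{"offset": [0,0,0],"roll": 0,"claw": 0.4},{"offset": [0,0,0],"roll": 0,"claw": 0.4},{"offset": [0,0,0],"roll": 0,"claw": 0.4},{"offset": [0,0,0],"roll": 0,"claw": 0.4},{"offset": [0,0,0],"roll": 0,"claw": 0.4},{"offset": [0,0,-3],"roll": 0,"claw": 0.4},{"offset": [0,0,-4],"roll": 0,"claw": 0.4},{"offset": [0,0,-1],"roll": 0,"claw": 0.4},{"offset": [0,0,0],"roll": 0,"claw": 0.4},{"offset": [0,0,0],"roll": 0,"claw": 0.4}]'

```text
time_s: 46.1
tool_pos: [0.5949, -0.0176, 0.1565]
orientation: [3.142, 0.001, -0.199]
ft_force: [-0.4, 0.7, -0.7]
width: 0.0348
grasp_force: 0.0
```

```bash
python3 - <<'E'
from h import *
go(.5958,-.109,.0765,69.2)
E
```

```text
now [ 0.5949 -0.0176  0.1565] yaw -11.4 t 46.1 w 0.0348
offset cm [1.9  8.94 8.  ]
roll -1.4072647484123086 rows 9.485921263713518
```

Emit:
move_arm --series '[{"offset": [0.95,4.47,0],"roll": 0,"claw": 0.4},{"offset": [0.95,4.47,0],"roll": 0,"claw": 0.4},{"offset": [0,0,0],"roll": -0.1407,"claw": 0.4},{"offset": [0,0,0],"roll": -0.1407,"claw": 0.4},{"offset": [0,0,0],"roll": -0.1407,"claw": 0.4},{"offset": [0,0,0],"roll": -0.1407,"claw": 0.4},{"offset": [0,0,0],"roll": -0.1407,"claw": 0.4},{"offset": [0,0,0],"roll": -0.1407,"claw": 0.4},{"offset": [0,0,0],"roll": -0.1407,"claw": 0.4},{"offset": [0,0,0],"roll": -0.1407,"claw": 0.4},{"offset": [0,0,0],"roll": -0.1407,"claw": 0.4},{"offset": [0,0,0],"roll": -0.1407,"claw": 0.4},{"offset": [0,0,3],"roll": 0,"claw": 0.4},{"offset": [0,0,3],"roll": 0,"claw": 0.4},{"offset": [0,0,1.4],"roll": 0,"claw": 0.4},{"offset": [0,0,0.5],"roll": 0,"claw": 0.4},{"offset": [0,0,0],"roll": 0,"claw": 0.4},{"offset": [0,0,0],"roll": 0,"claw": 0.4}]'

```text
time_s: 47.9
tool_pos: [0.5971, -0.1093, 0.0794]
orientation: [3.14, -0.0, 1.207]
ft_force: [-0.1, 0.1, 1.0]
width: 0.0344
grasp_force: 0.0
```

Emit:
move_arm --series '[{"offset": [0,0,0],"roll": 0,"claw": 0.2},{"offset": [0,0,0],"roll": 0,"claw": 0},{"offset": [0,0,0],"roll": 0,"claw": 0},{"offset": [0,0,0],"roll": 0,"claw": 0},{"offset": [0,0,0],"roll": 0,"claw": 0},{"offset": [0,0,0],"roll": 0,"claw": 0}]'

```text
time_s: 48.5
tool_pos: [0.5967, -0.1092, 0.0789]
orientation: [3.141, -0.0, 1.208]
ft_force: [-0.3, 0.5, 2.9]
width: 0.0099
grasp_force: 30.0
```

Emit:
move_arm --series '[{"offset": [0,0,0],"roll": 0.135,"claw": 0},{"offset": [0,0,0],"roll": 0.135,"claw": 0},{"offset": [0,0,0],"roll": 0.135,"claw": 0},{"offset": [0,0,0],"roll": 0.135,"claw": 0},{"offset": [0,0,0],"roll": 0.135,"claw": 0},{"offset": [0,0,0],"roll": 0.135,"claw": 0},{"offset": [0,0,0],"roll": 0.135,"claw": 0},{"offset": [0,0,0],"roll": 0.135,"claw": 0},{"offset": [0,0,0],"roll": 0.135,"claw": 0},{"offset": [0,0,0],"roll": 0.05,"claw": 0},{"offset": [0,0,0],"roll": 0.05,"claw": 0},{"offset": [0,0,0],"roll": 0.05,"claw": 0},{"offset": [0,0,0],"roll": 0,"claw": 0}]'

```text
time_s: 49.8
tool_pos: [0.5969, -0.1092, 0.0789]
orientation: [3.141, -0.001, -0.158]
ft_force: [1.1, -0.0, 2.1]
width: 0.01
grasp_force: 30.0
```

```bash
python3 - <<'E'
from h import *
s=get_state();print(s["wrist_torque"],s["orientation"],s["tool_pos"],s["width"],s["grasp_force"])
E
```

```text
[ 0.03055548 -0.1083958   0.00263612] [ 3.14149486e+00 -1.31387525e-03 -1.57878936e-01] [ 0.59692767 -0.10919876  0.07887813] 0.01001526242954275 30.00048279762268
```

Emit:
move_arm --series '[{"offset": [0,0,0],"roll": 0.05,"claw": 0},{"offset": [0,0,0],"roll": 0,"claw": 0}]'

```text
time_s: 50.0
tool_pos: [0.5971, -0.1085, 0.0789]
orientation: [-3.14, -0.001, -0.206]
ft_force: [2.7, 3.1, 2.9]
width: 0.0098
grasp_force: 30.0
```

```bash
python3 - <<'E'
from h import *
s=get_state();print(s["wrist_torque"],s["orientation"][2])
E
```

```text
[ 0.54731044 -0.30602581  0.20793463] -0.20649151505416907
```

Emit:
move_arm --series '[{"offset": [0,0,0],"roll": 0.04,"claw": 0},{"offset": [0,0,0],"roll": 0,"claw": 0}]'

```text
time_s: 50.2
tool_pos: [0.5972, -0.1081, 0.0789]
orientation: [-3.14, -0.001, -0.245]
ft_force: [2.3, 4.1, 1.8]
width: 0.0099
grasp_force: 30.3
```

```bash
python3 - <<'E'
from h import *
s=get_state();print(s["wrist_torque"],s["orientation"][2])
E
```

```text
[ 0.80578053 -0.46821324  0.43130323] -0.24534701615395393
```

Emit:
move_arm --series '[{"offset": [0,0,0],"roll": -0.04,"claw": 0},{"offset": [0,0,0],"roll": 0,"claw": 0.4},{"offset": [0,0,0],"roll": 0,"claw": 0.4},{"offset": [0,0,0],"roll": 0,"claw": 0.4},{"offset": [0,0,0],"roll": 0,"claw": 0.4},{"offset": [0,0,0],"roll": 0,"claw": 0.4},{"offset": [0,0,-3],"roll": 0,"claw": 0.4},{"offset": [0,0,-4.5],"roll": 0,"claw": 0.4},{"offset": [0,0,-4.5],"roll": 0,"claw": 0.4},{"offset": [0,0,-4],"roll": 0,"claw": 0.4},{"offset": [-4,-3,0],"roll": -0.1,"claw": 0.4},{"offset": [-4,-3,0],"roll": -0.1,"claw": 0.4},{"offset": [-1.5,-4.5,0],"roll": 0,"claw": 0.4},{"offset": [0,0,0],"roll": 0,"claw": 0.4},{"offset": [0,0,0],"roll": 0,"claw": 0.4}]'

```text
time_s: 51.7
tool_pos: [0.5122, 0.0083, 0.2389]
orientation: [3.141, -0.001, -0.005]
ft_force: [-0.1, 0.4, 0.9]
width: 0.0349
grasp_force: 0.0
```

```bash
python3 - <<'E'
from h import *
c=camera_info("wrist");i,d=read_camera("wrist");cv2.imwrite("pics/w7.png",i);np.savez("w7.npz",i=i,d=d,c=c)
r=idlers(i,d,c,.02,[(.5959,-.109),(.5953,-.018),(.592,.069)])
go(.539,.150,.24,90.9)
E
```

```text
axis 0.5957 -0.1071 wing 168.4 ear -6.3857248550328345 397 184 topz 0.0809480831339866
axis 0.5945 -0.0174 wing 169.3 ear -8.860274023154027 364 137 topz 0.08090511156792349
axis 0.5925 0.0705 wing 171.5 ear 10.443012212243584 382 185 topz 0.08095429642219837
now [0.5125 0.0075 0.2388] yaw -0.4 t 51.75 w 0.0352
offset cm [  2.55 -14.27  -0.12]
roll -1.593304822947006 rows 10.739957862670861
```

View pics/w7.png

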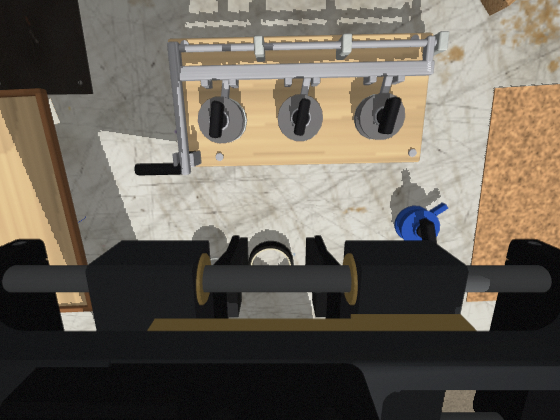

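The wings now lie near the ears' lines (about -11.6°, -10.7° and -8.5°), and each hit its stop with a torque rise. Next I'll raise the keeper.

Emit:
move_arm --series '[{"offset": [0.64,-3.57,0],"roll": 0,"claw": 0.5},{"offset": [0.64,-3.57,0],"roll": 0,"claw": 0.5},{"offset": [0.64,-3.57,0],"roll": 0,"claw": 0.5},{"offset": [0.63,-3.56,0],"roll": 0,"claw": 0.5},{"offset": [0,0,0],"roll": -0.145,"claw": 0.5},{"offset": [0,0,0],"roll": -0.145,"claw": 0.5},{"offset": [0,0,0],"roll": -0.145,"claw": 0.5},{"offset": [0,0,0],"roll": -0.145,"claw": 0.5},{"offset": [0,0,0],"roll": -0.145,"claw": 0.5},{"offset": [0,0,0],"roll": -0.145,"claw": 0.5},{"offset": [0,0,0],"roll": -0.145,"claw": 0.5},{"offset": [0,0,0],"roll": -0.145,"claw": 0.5},{"offset": [0,0,0],"roll": -0.145,"claw": 0.5},{"offset": [0,0,0],"roll": -0.145,"claw": 0.5},{"offset": [0,0,0],"roll": -0.145,"claw": 0.5},{"offset": [0,0,0],"roll": 0,"claw": 0.5},{"offset": [0,0,0],"roll": 0,"claw": 0.5}]' --squeeze 12

```text
time_s: 53.45
tool_pos: [0.5394, 0.1492, 0.2382]
orientation: [-3.141, 0.0, 1.582]
ft_force: [-0.4, 0.6, 0.5]
width: 0.043
grasp_force: 0.0
```

Emit:
move_arm --series '[{"offset": [0,0,4],"roll": 0,"claw": 0.5},{"offset": [0,0,4],"roll": 0,"claw": 0.5},{"offset": [0,0,4],"roll": 0,"claw": 0.5},{"offset": [0,0,4],"roll": 0,"claw": 0.5},{"offset": [0,0,2.3],"roll": 0,"claw": 0.5},{"offset": [0,0,1],"roll": 0,"claw": 0.5},{"offset": [0,0,0],"roll": 0,"claw": 0.3},{"offset": [0,0,0],"roll": 0,"claw": 0},{"offset": [0,0,0],"roll": 0,"claw": 0},{"offset": [0,0,0],"roll": 0,"claw": 0},{"offset": [0,0,0],"roll": 0,"claw": 0},{"offset": [0,0,0],"roll": 0,"claw": 0}]'

```text
time_s: 54.65
tool_pos: [0.5399, 0.1504, 0.0467]
orientation: [3.139, -0.0, 1.587]
ft_force: [0.3, -0.4, 3.6]
width: 0.0135
grasp_force: 12.0
```

Emit:
move_arm --series '[{"offset": [0,0.09,-1.52],"roll": 0,"claw": 0},{"offset": [0,0.28,-1.5],"roll": 0,"claw": 0},{"offset": [0,0.46,-1.46],"roll": 0,"claw": 0},{"offset": [0,0.63,-1.39],"roll": 0,"claw": 0},{"offset": [0,0.8,-1.3],"roll": 0,"claw": 0},{"offset": [0,0.95,-1.19],"roll": 0,"claw": 0},{"offset": [0,1.09,-1.07],"roll": 0,"claw": 0},{"offset": [0,1.21,-0.93],"roll": 0,"claw": 0},{"offset": [0,1.32,-0.78],"roll": 0,"claw": 0},{"offset": [0,1.39,-0.61],"roll": 0,"claw": 0},{"offset": [0,1.47,-0.43],"roll": 0,"claw": 0},{"offset": [0,1.5,-0.25],"roll": 0,"claw": 0},{"offset": [0,1.53,-0.07],"roll": 0,"claw": 0},{"offset": [0,1.52,0.12],"roll": 0,"claw": 0},{"offset": [0,0,0],"roll": 0,"claw": 0},{"offset": [0,0,0],"roll": 0,"claw": 0}]'

```text
time_s: 56.25
tool_pos: [0.6819, 0.1525, 0.1703]
orientation: [3.14, 0.0, 1.587]
ft_force: [1.2, -1.0, 3.0]
width: 0.0135
grasp_force: 12.0
```

Emit:
move_arm --series '[{"offset": [0,0,0],"roll": 0,"claw": 0.4},{"offset": [0,0,0],"roll": 0,"claw": 0.4},{"offset": [0,0,0],"roll": 0,"claw": 0.4},{"offset": [0,0,0],"roll": 0,"claw": 0.4},{"offset": [0,0,-3],"roll": 0,"claw": 0.4},{"offset": [0,0,-4],"roll": 0,"claw": 0.4},{"offset": [-4.1,-4.5,0],"roll": 0,"claw": 0.4},{"offset": [-4.1,-4.5,0],"roll": 0,"claw": 0.4},{"offset": [-4.1,-4.5,0],"roll": 0,"claw": 0.4},{"offset": [-2,-4,0],"roll": 0,"claw": 0.4}]'

```text
time_s: 57.25
tool_pos: [0.5307, 0.0273, 0.239]
orientation: [-3.141, 0.001, 1.587]
ft_force: [0.3, -0.6, 0.8]
width: 0.0349
grasp_force: 0.0
```

Emit:
move_arm --series '[{"offset": [0,0,0],"roll": 0.144,"claw": 0.4},{"offset": [0,0,0],"roll": 0.144,"claw": 0.4},{"offset": [0,0,0],"roll": 0.144,"claw": 0.4},{"offset": [0,0,0],"roll": 0.144,"claw": 0.4},{"offset": [0,0,0],"roll": 0.144,"claw": 0.4},{"offset": [0,0,0],"roll": 0.144,"claw": 0.4},{"offset": [0,0,0],"roll": 0.144,"claw": 0.4},{"offset": [0,0,0],"roll": 0.144,"claw": 0.4},{"offset": [0,0,0],"roll": 0.144,"claw": 0.4},{"offset": [0,0,0],"roll": 0.144,"claw": 0.4},{"offset": [0,0,0],"roll": 0.144,"claw": 0.4},{"offset": [0,0,0],"roll": 0,"claw": 0.4},{"offset": [0,0,0],"roll": 0,"claw": 0.4}]'

```text
time_s: 58.55
tool_pos: [0.5321, 0.0292, 0.2392]
orientation: [-3.142, 0.0, 0.007]
ft_force: [-0.2, -0.0, 0.3]
width: 0.0346
grasp_force: 0.0
```

```bash
python3 - <<'E'
from h import *
c=camera_info("wrist");i,d=read_camera("wrist");cv2.imwrite("pics/w8.png",i);np.savez("w8.npz",i=i,d=d,c=c)
r=idlers(i,d,c,.02,[(.5959,-.109),(.5953,-.018),(.592,.069)])
x,y,w,e=r[2];go(x,y,.0735,w-180)
E
```

```text
axis 0.5970 -0.1113 wing 178.3 ear -1.4563461821916646 383 126 topz 0.08087193178691127
axis 0.5946 -0.0174 wing 168.8 ear -10.337685045680622 354 114 topz 0.08097013046923401
axis 0.5926 0.0705 wing 171.4 ear -4.713339615241904 353 121 topz 0.08098603263530141
now [0.5321 0.0291 0.2392] yaw 0.4 t 58.6 w 0.0351
offset cm [ 6.08 -4.09 16.57]
roll 0.15680790611025325 rows 1.0569919075766099
```

View pics/w8.png

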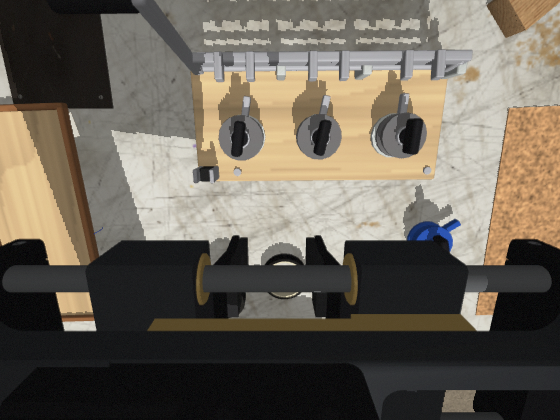

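Keeper open, and all three wings line up with their ears, so they are locked. Now to carry them to the tray, starting with nest 3.

Emit:
move_arm --series '[{"offset": [3.04,-2.05,0],"roll": 0,"claw": 0.4},{"offset": [3.04,-2.04,0],"roll": 0,"claw": 0.4},{"offset": [0,0,3],"roll": 0.078,"claw": 0.4},{"offset": [0,0,4],"roll": 0.078,"claw": 0.4},{"offset": [0,0,4],"roll": 0,"claw": 0.4},{"offset": [0,0,3],"roll": 0,"claw": 0.4},{"offset": [0,0,1.5],"roll": 0,"claw": 0.4},{"offset": [0,0,1],"roll": 0,"claw": 0.4},{"offset": [0,0,0],"roll": 0,"claw": 0.4},{"offset": [0,0,0],"roll": 0,"claw": 0.4},{"offset": [0,0,0],"roll": 0,"claw": 0.2},{"offset": [0,0,0],"roll": 0,"claw": 0},{"offset": [0,0,0],"roll": 0,"claw": 0},{"offset": [0,0,0],"roll": 0,"claw": 0},{"offset": [0,0,0],"roll": 0,"claw": 0},{"offset": [0,0,0],"roll": 0,"claw": 0},{"offset": [0,0,0],"roll": 0,"claw": 0}]' --squeeze 25

```text
time_s: 60.3
tool_pos: [0.5932, 0.0702, 0.0747]
orientation: [3.142, -0.001, -0.152]
ft_force: [-0.7, 0.8, 4.9]
width: 0.0097
grasp_force: 25.0
```

```bash
python3 - <<'E'
from h import *
go(.566,.352,.19);print(get_state()["grasp_force"])
E
```

```text
now [0.5932 0.0702 0.0747] yaw -8.7 t 60.3 w 0.0097
offset cm [ -6.97 -27.44 -11.53]
25.000580828636885
```

Emit:
move_arm --series '[{"offset": [0,0,-2.5],"roll": 0,"claw": 0},{"offset": [0,0,-4],"roll": 0,"claw": 0},{"offset": [0,0,-3],"roll": 0,"claw": 0},{"offset": [0,0,-2],"roll": 0,"claw": 0},{"offset": [-1,-3.92,0],"roll": 0,"claw": 0},{"offset": [-1,-3.92,0],"roll": 0,"claw": 0},{"offset": [-1,-3.92,0],"roll": 0,"claw": 0},{"offset": [-1,-3.92,0],"roll": 0,"claw": 0},{"offset": [-1,-3.92,0],"roll": 0,"claw": 0},{"offset": [-1,-3.92,0],"roll": 0,"claw": 0},{"offset": [-0.97,-3.92,0],"roll": 0,"claw": 0},{"offset": [0,0,0],"roll": 0,"claw": 0},{"offset": [0,0,3],"roll": 0,"claw": 0},{"offset": [0,0,4],"roll": 0,"claw": 0},{"offset": [0,0,3],"roll": 0,"claw": 0},{"offset": [0,0,1.2],"roll": 0,"claw": 0},{"offset": [0,0,0.5],"roll": 0,"claw": 0},{"offset": [0,0,0.5],"roll": 0,"claw": 0},{"offset": [0,0,0],"roll": 0,"claw": 0},{"offset": [0,0,0],"roll": 0,"claw": 0}]'

```text
time_s: 62.3
tool_pos: [0.5668, 0.3524, 0.069]
orientation: [-3.14, -0.002, -0.153]
ft_force: [0.3, -0.3, -1.7]
width: 0.0097
grasp_force: 25.0
```

Emit:
move_arm --series '[{"offset": [0,0,0.5],"roll": 0,"claw": 0},{"offset": [0,0,0.3],"roll": 0,"claw": 0},{"offset": [0,0,0],"roll": 0,"claw": 0},{"offset": [0,0,0],"roll": 0,"claw": 0}]'

```text
time_s: 62.7
tool_pos: [0.5667, 0.3525, 0.0607]
orientation: [-3.14, -0.002, -0.152]
ft_force: [-0.0, -0.0, 5.8]
width: 0.0098
grasp_force: 25.0
```

Emit:
move_arm --series '[{"offset": [0,0,-0.05],"roll": 0,"claw": 0.4},{"offset": [0,0,0],"roll": 0,"claw": 0.4},{"offset": [0,0,0],"roll": 0,"claw": 0.4},{"offset": [0,0,0],"roll": 0,"claw": 0.4},{"offset": [0,0,0],"roll": 0,"claw": 0.4},{"offset": [0,0,-3],"roll": 0,"claw": 0.4},{"offset": [0,0,-4.5],"roll": 0,"claw": 0.4},{"offset": [0,0,-4.5],"roll": 0,"claw": 0.4},{"offset": [0,0,-2.5],"roll": 0,"claw": 0.4},{"offset": [0,0,0],"roll": 0,"claw": 0.4}]'

```text
time_s: 63.7
tool_pos: [0.5685, 0.3533, 0.2111]
orientation: [-3.136, -0.008, -0.152]
ft_force: [0.2, -0.5, 0.4]
width: 0.0347
grasp_force: 0.0
```

```bash
python3 - <<'E'
from h import *
go(.5946,-.0174,.0735,-11.2)
E
```

```text
now [0.5685 0.3533 0.2111] yaw -8.7 t 63.7 w 0.0347
offset cm [ 8.21 36.25 13.76]
roll 0.04303637286972066 rows 0.29009441541015446
```

Emit:
move_arm --series '[{"offset": [1.04,4.53,0],"roll": 0,"claw": 0.4},{"offset": [1.04,4.53,0],"roll": 0,"claw": 0.4},{"offset": [1.04,4.53,0],"roll": 0,"claw": 0.4},{"offset": [1.04,4.53,0],"roll": 0,"claw": 0.4},{"offset": [1.04,4.53,0],"roll": 0,"claw": 0.4},{"offset": [1.04,4.53,0],"roll": 0,"claw": 0.4},{"offset": [1.04,4.53,0],"roll": 0,"claw": 0.4},{"offset": [1.04,4.53,0],"roll": 0,"claw": 0.4},{"offset": [0,0,0],"roll": 0.04,"claw": 0.4},{"offset": [0,0,3],"roll": 0,"claw": 0.4},{"offset": [0,0,4],"roll": 0,"claw": 0.4},{"offset": [0,0,3],"roll": 0,"claw": 0.4},{"offset": [0,0,2],"roll": 0,"claw": 0.4},{"offset": [0,0,1],"roll": 0,"claw": 0.4},{"offset": [0,0,0],"roll": 0,"claw": 0.4},{"offset": [0,0,0],"roll": 0,"claw": 0.4}]'

```text
time_s: 65.3
tool_pos: [0.5933, -0.0189, 0.0752]
orientation: [-3.142, -0.001, -0.192]
ft_force: [-0.3, 0.3, 1.0]
width: 0.0346
grasp_force: 0.0
```

```bash
python3 - <<'E'
from h import *
go(.5946,-.0174,.0735,-11.2)
E
```

```text
now [ 0.5933 -0.0189  0.0752] yaw -11.0 t 65.3 w 0.0346
offset cm [ 0.1  -0.17  0.17]
roll 0.003027840250852288 rows 0.020409702048666892
```

Emit:
move_arm --series '[{"offset": [0.1,-0.15,0.1],"roll": 0,"claw": 0.2},{"offset": [0,0,0],"roll": 0,"claw": 0},{"offset": [0,0,0],"roll": 0,"claw": 0},{"offset": [0,0,0],"roll": 0,"claw": 0},{"offset": [0,0,0],"roll": 0,"claw": 0},{"offset": [0,0,0],"roll": 0,"claw": 0},{"offset": [0,0,0],"roll": 0,"claw": 0}]'

```text
time_s: 66.0
tool_pos: [0.5945, -0.0177, 0.0742]
orientation: [3.142, -0.001, -0.193]
ft_force: [-0.8, -0.6, 4.4]
width: 0.0098
grasp_force: 25.0
```

```bash
python3 - <<'E'
from h import *
go(.476,.352,.19);print(get_state()["grasp_force"])
E
```

```text
now [ 0.5945 -0.0177  0.0742] yaw -11.0 t 66.0 w 0.0098
offset cm [-18.71 -34.02 -11.58]
25.000471947714686
```

Emit:
move_arm --series '[{"offset": [0,0,-2.5],"roll": 0,"claw": 0},{"offset": [0,0,-4],"roll": 0,"claw": 0},{"offset": [0,0,-3],"roll": 0,"claw": 0},{"offset": [0,0,-2],"roll": 0,"claw": 0},{"offset": [-2.34,-4.25,0],"roll": 0,"claw": 0},{"offset": [-2.34,-4.25,0],"roll": 0,"claw": 0},{"offset": [-2.34,-4.25,0],"roll": 0,"claw": 0},{"offset": [-2.34,-4.25,0],"roll": 0,"claw": 0},{"offset": [-2.34,-4.25,0],"roll": 0,"claw": 0},{"offset": [-2.34,-4.25,0],"roll": 0,"claw": 0},{"offset": [-2.34,-4.25,0],"roll": 0,"claw": 0},{"offset": [-2.34,-4.25,0],"roll": 0,"claw": 0},{"offset": [0,0,0],"roll": 0,"claw": 0},{"offset": [0,0,3],"roll": 0,"claw": 0},{"offset": [0,0,4],"roll": 0,"claw": 0},{"offset": [0,0,3],"roll": 0,"claw": 0},{"offset": [0,0,1.4],"roll": 0,"claw": 0},{"offset": [0,0,0.5],"roll": 0,"claw": 0},{"offset": [0,0,0],"roll": 0,"claw": 0},{"offset": [0,0,0],"roll": 0,"claw": 0}]'

```text
time_s: 68.0
tool_pos: [0.4768, 0.3525, 0.0716]
orientation: [-3.14, -0.002, -0.193]
ft_force: [-0.0, -1.3, -1.2]
width: 0.0101
grasp_force: 25.0
```

Emit:
move_arm --series '[{"offset": [0,0,0.5],"roll": 0,"claw": 0},{"offset": [0,0,0.3],"roll": 0,"claw": 0},{"offset": [0,0,0],"roll": 0,"claw": 0},{"offset": [0,0,0],"roll": 0,"claw": 0}]'

```text
time_s: 68.4
tool_pos: [0.4755, 0.352, 0.0618]
orientation: [-3.142, -0.0, -0.192]
ft_force: [0.3, 0.3, -1.0]
width: 0.0099
grasp_force: 25.0
```

Emit:
move_arm --series '[{"offset": [0,0,0.15],"roll": 0,"claw": 0},{"offset": [0,0,0],"roll": 0,"claw": 0},{"offset": [0,0,0],"roll": 0,"claw": 0.4},{"offset": [0,0,0],"roll": 0,"claw": 0.4},{"offset": [0,0,0],"roll": 0,"claw": 0.4},{"offset": [0,0,0],"roll": 0,"claw": 0.4},{"offset": [0,0,0],"roll": 0,"claw": 0.4},{"offset": [0,0,-3],"roll": 0,"claw": 0.4},{"offset": [0,0,-4.5],"roll": 0,"claw": 0.4},{"offset": [0,0,-4.5],"roll": 0,"claw": 0.4},{"offset": [0,0,-2.5],"roll": 0,"claw": 0.4},{"offset": [0,0,0],"roll": 0,"claw": 0.4},{"offset": [0,0,0],"roll": 0,"claw": 0.4}]'

```text
time_s: 69.7
tool_pos: [0.4757, 0.3521, 0.2057]
orientation: [-3.141, -0.001, -0.192]
ft_force: [0.2, -0.7, -0.8]
width: 0.0348
grasp_force: 0.0
```

```bash
python3 - <<'E'
from h import *
i,d=read_camera("top");c=camera_info("top")
v,u=np.mgrid[:420,:560];P=cloud("top",d)
for g in((.567,.352),(.476,.352),(.597,-.111)):
    m=(np.hypot(P[...,0]-g[0],P[...,1]-g[1])<.03)&(P[...,2]>.045)&(P[...,2]<.1);print(g,P[m].mean(0) if m.any() else None,m.sum())
go(.597,-.1113,.0735,-1.7)
E
```

```text
(0.567, 0.352) [0.56397706 0.34954744 0.06083511] 54
(0.476, 0.352) None 0
(0.597, -0.111) [ 0.59366213 -0.11252734  0.05776124] 162
now [0.4749 0.3516 0.2042] yaw -11.0 t 69.75 w 0.0351
offset cm [20.84 43.1  13.07]
roll -0.16285585968260616 rows 1.097759226916244
```

Emit:
move_arm --series '[{"offset": [2.08,4.31,0],"roll": 0,"claw": 0.4},{"offset": [2.08,4.31,0],"roll": 0,"claw": 0.4},{"offset": [2.08,4.31,0],"roll": 0,"claw": 0.4},{"offset": [2.08,4.31,0],"roll": 0,"claw": 0.4},{"offset": [2.08,4.31,0],"roll": 0,"claw": 0.4},{"offset": [2.08,4.31,0],"roll": 0,"claw": 0.4},{"offset": [2.08,4.31,0],"roll": 0,"claw": 0.4},{"offset": [2.08,4.31,0],"roll": 0,"claw": 0.4},{"offset": [2.08,4.31,0],"roll": 0,"claw": 0.4},{"offset": [2.08,4.31,0],"roll": 0,"claw": 0.4},{"offset": [0,0,0],"roll": -0.081,"claw": 0.4},{"offset": [0,0,0],"roll": -0.081,"claw": 0.4},{"offset": [0,0,3],"roll": 0,"claw": 0.4},{"offset": [0,0,4],"roll": 0,"claw": 0.4},{"offset": [0,0,3],"roll": 0,"claw": 0.4},{"offset": [0,0,2],"roll": 0,"claw": 0.4},{"offset": [0,0,0.8],"roll": 0,"claw": 0.4},{"offset": [0,0,0],"roll": 0,"claw": 0.4},{"offset": [0,0,0],"roll": 0,"claw": 0.4}]'

```text
time_s: 71.65
tool_pos: [0.5974, -0.1109, 0.0775]
orientation: [3.142, -0.0, -0.031]
ft_force: [-0.4, -0.4, 0.2]
width: 0.0347
grasp_force: 0.0
```

```bash
python3 - <<'E'
from h import *
go(.597,-.1113,.0735,-1.7)
E
```

```text
now [ 0.5974 -0.1109  0.0775] yaw -1.8 t 71.65 w 0.0347
offset cm [-0.04  0.04  0.4 ]
roll -0.0008911014823084618 rows 0.006006629888720759
```

Emit:
move_arm --series '[{"offset": [0,0,0.3],"roll": 0,"claw": 0.2},{"offset": [0,0,0],"roll": 0,"claw": 0},{"offset": [0,0,0],"roll": 0,"claw": 0},{"offset": [0,0,0],"roll": 0,"claw": 0},{"offset": [0,0,0],"roll": 0,"claw": 0},{"offset": [0,0,0],"roll": 0,"claw": 0},{"offset": [0,0,0],"roll": 0,"claw": 0},{"offset": [0,0,-2.5],"roll": 0,"claw": 0},{"offset": [0,0,-4],"roll": 0,"claw": 0},{"offset": [0,0,-3],"roll": 0,"claw": 0},{"offset": [0,0,-2],"roll": 0,"claw": 0},{"offset": [0,0,0],"roll": 0,"claw": 0}]'

```text
time_s: 72.85
tool_pos: [0.5993, -0.1114, 0.193]
orientation: [3.14, -0.006, -0.03]
ft_force: [0.2, 0.5, -1.9]
width: 0.0097
grasp_force: 25.0
```

```bash
python3 - <<'E'
from h import *
go(.386,.352,.19);print(get_state()["grasp_force"])
E
```

```text
now [ 0.5993 -0.1114  0.193 ] yaw -1.7 t 72.85 w 0.0097
offset cm [-22.73 -45.67   0.3 ]
24.999625962227583
```

Emit:
move_arm --series '[{"offset": [-2.05,-4.15,0],"roll": 0,"claw": 0},{"offset": [-2.05,-4.15,0],"roll": 0,"claw": 0},{"offset": [-2.05,-4.15,0],"roll": 0,"claw": 0},{"offset": [-2.05,-4.15,0],"roll": 0,"claw": 0},{"offset": [-2.05,-4.15,0],"roll": 0,"claw": 0},{"offset": [-2.05,-4.15,0],"roll": 0,"claw": 0},{"offset": [-2.05,-4.15,0],"roll": 0,"claw": 0},{"offset": [-2.05,-4.15,0],"roll": 0,"claw": 0},{"offset": [-2.05,-4.15,0],"roll": 0,"claw": 0},{"offset": [-2.05,-4.15,0],"roll": 0,"claw": 0},{"offset": [-2.05,-4.15,0],"roll": 0,"claw": 0},{"offset": [0,0,0],"roll": 0,"claw": 0},{"offset": [0,0,3],"roll": 0,"claw": 0},{"offset": [0,0,4],"roll": 0,"claw": 0},{"offset": [0,0,3],"roll": 0,"claw": 0},{"offset": [0,0,1.3],"roll": 0,"claw": 0},{"offset": [0,0,0.5],"roll": 0,"claw": 0},{"offset": [0,0,0.4],"roll": 0,"claw": 0},{"offset": [0,0,0],"roll": 0,"claw": 0},{"offset": [0,0,0],"roll": 0,"claw": 0}]'

```text
time_s: 74.85
tool_pos: [0.3868, 0.3529, 0.0686]
orientation: [-3.14, -0.002, -0.031]
ft_force: [0.2, -0.3, -1.2]
width: 0.01
grasp_force: 25.0
```

Emit:
move_arm --series '[{"offset": [0,0,0.4],"roll": 0,"claw": 0},{"offset": [0,0,0],"roll": 0,"claw": 0},{"offset": [0,0,0],"roll": 0,"claw": 0}]'

```text
time_s: 75.15
tool_pos: [0.3858, 0.3524, 0.0634]
orientation: [-3.141, -0.0, -0.03]
ft_force: [-0.2, 0.7, -0.9]
width: 0.0097
grasp_force: 25.0
```

Going down about 3 mm more to the floor, then I'll release it and look.

Emit:
move_arm --series '[{"offset": [0,0,0.2],"roll": 0,"claw": 0},{"offset": [0,0,0.1],"roll": 0,"claw": 0},{"offset": [0,0,0],"roll": 0,"claw": 0},{"offset": [0,0,0],"roll": 0,"claw": 0.4},{"offset": [0,0,0],"roll": 0,"claw": 0.4},{"offset": [0,0,0],"roll": 0,"claw": 0.4},{"offset": [0,0,0],"roll": 0,"claw": 0.4},{"offset": [0,0,0],"roll": 0,"claw": 0.4},{"offset": [0,0,-3],"roll": 0,"claw": 0.4},{"offset": [0,0,-4.5],"roll": 0,"claw": 0.4},{"offset": [0,0,-4.5],"roll": 0,"claw": 0.4},{"offset": [0,0,-4.5],"roll": 0,"claw": 0.4},{"offset": [0,2.5,-1.5],"roll": 0,"claw": 0.4},{"offset": [0,2.5,0],"roll": 0,"claw": 0.4},{"offset": [0,2.5,0],"roll": 0,"claw": 0.4},{"offset": [0,0,0],"roll": 0,"claw": 0.4},{"offset": [0,0,0],"roll": 0,"claw": 0.4}]'

```text
time_s: 76.85
tool_pos: [0.3836, 0.2773, 0.2404]
orientation: [-3.141, -0.0, -0.032]
ft_force: [-1.0, -0.3, -0.4]
width: 0.0348
grasp_force: 0.0
```

```bash
python3 - <<'E'
from h import *
c=camera_info("wrist");i,d=read_camera("wrist");cv2.imwrite("pics/w9.png",i)
r=idlers(i,d,c,.006,[(.566,.352),(.476,.352),(.386,.352)])
E
```

```text
axis 0.5623 0.3531 wing 170.9 ear -168.62781346609464 359 52 topz 0.06687061750878803
axis 0.4754 0.3522 wing 169.0 ear -17.897815992916325 349 145 topz 0.06692280469227724
axis 0.3854 0.3526 wing 178.0 ear -2.5019371888432858 275 91 topz 0.06694746147409025
```

View pics/w9.png

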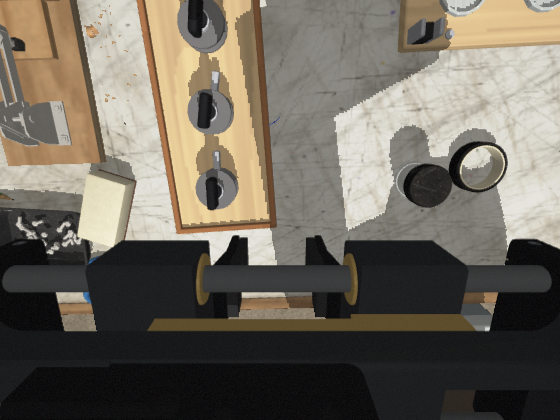

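All three idlers stand upright in the tray at (200,25), (210,110) and (217,187), locked with wings in line with their ears. I'll confirm the keeper is still open, then hand in.

```bash
python3 - <<'E'
from h import *
i,d=read_camera("top");P=cloud("top",d)
m=(np.hypot(P[...,0]-.682,P[...,1]-.15)<.02)&(P[...,2]>.1);z=np.median(P[m][:,2]);print(z)
if .15<z<.2: print(hand_in())
E
```

```text
0.17736487377429455
the job is handed in; nothing more can be done
None
```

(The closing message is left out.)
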